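# Shut a sample panel into the telescoping bench holder

## Robot

A 7-joint arm with a two-finger parallel gripper is mounted at the origin on the work surface. World frame = base frame: x ahead of the robot, y to its left, z up, the work surface at z = 0. Lengths are in m, angles in rad, forces in N, time in s.
With the tool pointing down it reaches from about 0.4 to 0.85 m from the base axis. Payload 4.5 kg.
Tool frame: the origin (TCP) lies at the very end of the fingers, on their centre line; the grasp point (between the pads) lies 19 mm behind it; y points along the fingers, x is the direction in which the jaws open and shut, and the axes are right-handed (so a half turn about y gives the same grasp; the last joint's range is limited). The gripper opens to 85 mm and grips with 20 to 120 N. Pads are 22 mm wide; open, the fingers measure 114 mm over their backs; the gripper's body (76 mm by 85 mm) begins 54 mm behind the grasp point. The pads swing forward as they close: fully open they stand 13 mm farther back than shut.
Start: joints at [-1.315, 0.689, -0.195, 1.565, 0.157, 0.902, -0.215], TCP at [0.137, 0.61, 0.231] pointing down, gripper open.
Joint ranges: [-3.01, 3.01], [-0.46, 2.08], [-1.47, 1.51], [0.13, 2.56], [-1, 4.14], [0.04, 2.09], [-2.66, 2.66]. Speed limits (rad/s): [2.57, 2.57, 3.14, 3.14, 3.14, 3.14, 3.14].

## Interface

Orientations are given as a rotation vector (axis times angle).
In Python, from plant import readout, capture, ctrl gives the robot as it stands. The module is installed in compiled form; this text tells all that it offers.
- The arm moves only by the tool play_rows, never from a script. Its argument "plan" is a list that holds one entry, the list of rows, each a list of 5 numbers: the finger opening in mm, from 0 to 85.4, then the shift along the tool's x, y, z in mm, then the turn about the tool's y in rad. In form: [[[gripper, dx, dy, dz, turn], ...]]. A call has 1 to 5 rows; each row shifts and turns the commanded pose from where the row before left it, along the tool's axes as they then stand; what a row does not reach is not made up. A row lasts 1/12 s, in which the tool goes at most 41.7 mm and 7.16 degrees, less where a joint would pass 70% of its speed; a pose out of reach is approached as far as the arm can. A call with a gripper value outside its range is refused whole. The fingers move at their own pace and stop on an object; "squeeze" is the grip in N (left out, the last holds). Time passes only in rows, so rows that do not move let the fingers close. It gives the time, the measured TCP pose, the force and the opening at its end, in the units of the state.
- readout.observe(): the state, without advancing time (a new reading comes with each control period).
- capture(name): name is "scene" or "top" or "wrist"; returns a dict with "color" (400x640x3 uint8, red, green, blue), "camera_matrix" (3x3 intrinsics, pixels), "D" ([k1, k2, p1, p2, k3] as OpenCV has them; the pictures are not rectified), "cam_to_world" (4x4, takes a point from camera to world coordinates). Camera axes: x right, y down, z forward; pixel columns grow to the right and rows downward; lengths in m; the calibration is good to about 2 mm. A picture is of the moment at which its call begins. There is no depth.
- ctrl.sign_off(): hands the job in, once; it reports no verdict.
The state is a dict: "clock": time; "joint_pos": joint angles; "qd": joint speeds; "effort": joint torques, N m; "eef_pos": TCP position; "tool_rot": TCP orientation; "force": force on the tool from outside, world axes, zero at the start; "ft_torque": the same for the moment, N m; "gripper_width": finger opening in m.
Only numpy, scipy, OpenCV 4.12 (cv2) and the standard library are available. Lean on these libraries where they do the work, as an engineer would, in place of code of your own. Each camera call takes 0.05 s, during which the arm holds its last target.

## Task

Lay the yellow sample panel flat in the bench holder, between the blue stop and the orange jaw, and let go of it. Then hold the red sprung button down to free the telescoping tube, push the tube in by its thumb rest and let the button click back up in the very next hole, so that the jaw slides the panel up to the stop and shuts it in. Work gently (never more than about 16 N on the button, thumb rest or tube) and leave the other two panels where they are.

Things in the scene. Friction and masses are not known exactly. Their poses are not given: they have to be found in the camera images.
- yellow_panel_center (a point): Loose yellow sample panel lying flat on the bench, 56 (its x) x 120 (its y) x 12 mm (z), 65 g; the point is its centre, 6 mm above its underside. It is the same either way round. Take it across its 56 mm width.
- white_panel_center (a point): White sample panel of the same size; a bystander. The point is its centre.
- dark_panel_center (a point): Dark grey sample panel of the same size; a bystander. The point is its centre.
- holder: Panel holder screwed to the bench: grey base 90 x 365 x 8 mm. Origin on the bench under the blue stop's face; z up; y points from the stop to the orange jaw (panel bed at y > 0, aluminium outer tube and button at y < 0). All offsets below are in its frame. The bed: two black runners, outer edges x = +-22, tops z = 34, y 0 to 150; beside them is free space down to z = 8.
- stop_face (a point): Centre of the blue stop's face, at holder (0, 0, 40) mm, the height of the laid panel's centre; stop top z = 54. Two cheeks 64 mm apart reach from it to y = 10 and flare to 72 mm apart at y = 24 (tops z = 54): they guide the 56 mm wide panel.
- jaw_face (a point): Centre of the face of the orange jaw (56 mm wide, z 36 to 58) on the tube's end: holder y = 147 mm at the start, 122 with the tube one hole in. The 120 mm panel lies along y with 27 mm of room at first (centre at y = 73 is midway), and the jaw then pushes it up to the stop.
- button_top (a point): Centre of the top of the red round button, 22 mm across, at holder (0, -60, 51) mm at the start; it rides on the sliding tube, in a slot with three holes. Spring: 2 N to start, 0.4 N more per mm. The lock is worn: the tube comes free at a depth that differs each time (2.5 to 9.5 mm) and the button bottoms hard 0.6 mm deeper: press slowly, by feel, till it bottoms (8 to 10 N).
- thumb_rest (a point): Middle of the top edge of the black thumb rest's face, at holder (0, -75, 78) mm at the start: an upright plate on the sliding tube, 30 mm wide (x), 5 thick, z 32 to 78. The face looks to +y, 15 mm from the button's axis; push it to -y to collapse the tube. A closed fingertip up to 25 mm thick can press the button and push the rest together.
- tube (a joint): Travel of the inner tube (with jaw, button, thumb rest) into the outer one, towards holder -y, m: 0 in the starting hole, 0.025 next hole, 0.050 the one after; 1.5 mm play each way. Friction 1.5 to 3 N. Between holes a released button stays trapped low; at the next hole it snaps fully up and stops the tube. Held down there, the tube runs on and the jaw squeezes the panel.
- button (a joint): How far the button is pressed, m: 0 fully up (locked in a hole); it frees the tube somewhere from 0.0025 to 0.0095 and bottoms 0.0006 beyond.
There are look-alikes about, which are no part of the job. Several things look just like the part that bears yellow_panel_center: the one meant starts farthest to the robot's right.

How it is judged:
On the way, in this order (a step that is already met when the one before it is completed fails the run):
1. the yellow panel lies flat in the bed, let go, with the tube still in its starting hole (x of yellow_panel_center in the frame of holder between -0.007 and 0.007 m and y of yellow_panel_center in the frame of holder between 0.0575 and 0.0905 m and z of yellow_panel_center in the frame of holder between 0.037 and 0.043 m and angle between the y axis of yellow_panel_center and the y axis of holder, either way round below 0.12 rad and angle between yellow_panel_center's own z axis and vertical below 0.06 rad and contact force between the fingers and yellow_panel below 0.05 N and value of joint tube below 0.004 m), for 0.2 s.
2. the button is pressed down far enough to free the tube, and the tube leaves its hole (value of joint button above 0.002 m and value of joint tube between 0.004 and 0.021 m), for 0.05 s.
3. the tube sits in the next hole with the button up (value of joint tube between 0.0225 and 0.0275 m and value of joint button below 0.0018 m), for 0.2 s.
At the end, for the whole second after the job is handed in: The tube stands in the next hole (25 mm in, within 2.5 mm) with the button up (within 1.8 mm); the yellow panel lies flat in the bed, within 7 mm of its middle line and 0.12 rad of its direction, its end within 6 mm of the stop; all at rest (all of step 3 and x of yellow_panel_center in the frame of holder between -0.007 and 0.007 m and y of yellow_panel_center in the frame of holder between 0.0575 and 0.0665 m and z of yellow_panel_center in the frame of holder between 0.037 and 0.043 m and angle between the y axis of yellow_panel_center and the y axis of holder, either way round below 0.12 rad and angle between yellow_panel_center's own z axis and vertical below 0.06 rad and linear speed of yellow_panel below 0.01 m/s and velocity of joint tube between -0.005 and 0.005 m/s); the robot touches nothing.
It fails at once if the button, thumb rest or tube is pushed with more than 16 N (contact force between any of the fingers, the arm and tube above 16 N).
It fails at once if the jaw squeezes the panel with more than 12 N (contact force between tube and yellow_panel above 12 N).
It fails at once if the tube is run far past the next hole (value of joint tube above 0.035 m).
It fails at once if the white or the dark panel is moved by more than 20 mm (distance of any of white_panel_center, dark_panel_center from where it was at the start of the episode above 0.02 m).
It also fails if it takes over 54 s, if anything falls off the work surface, if the arm or the gripper's body presses on something with over 40 N, if the wrist force passes 120 N, or if a joint passes its speed limit or range.

## Working session

There is one attempt and no reset: what is moved stays moved. The work goes in short steps, Python scripts to look and compute and a tool call to move; the robot and the scene stay as the last step left them, time stands still between calls to the robot, and variables do not carry over. Pictures are saved under pics/ and viewed, and the job is handed in when it is done.

Besides the shell and the picture viewer there is one more tool, called after "Request:" as a command line: name --argument value ..., lists and objects as JSON in quotes. play_rows: Moves the arm, as the interface text tells. Its arguments: {"type":"object","properties":{"plan":{"type":"array"},"squeeze":{"type":"number"}},"required":["plan"]}

```bash
mkdir -p pics; python3 - <<'E'
from plant import readout, capture
import cv2
s=readout.observe()
for k,v in s.items(): print(k,v)
for n in ("scene","top","wrist"):
    c=capture(n); cv2.imwrite(f"pics/{n}0.png",c["color"][:,:,::-1]); print(n,c["camera_matrix"],c["D"],c["cam_to_world"])
E
```

```text
clock 0.0
joint_pos [-1.31518398  0.68997682 -0.1945219   1.56633593  0.15729622  0.90247528
 -0.21508117]
qd [ 5.15695972e-06  8.35985629e-04 -6.81394221e-04 -1.75500409e-03
  1.13900367e-03  1.09761170e-03  2.66966824e-04]
effort [-1.40916327e-03 -5.39614999e+01 -1.26693763e+00 -1.58545715e+01
  9.09447670e-03  9.50324640e-03  8.39558140e-06]
eef_pos [0.13740153 0.60905794 0.23049086]
tool_rot [-1.30719805 -1.04341122  1.04563663]
force [ 0.33220899 -0.03161069  0.73889931]
ft_torque [ 0.00967233  0.01764215 -0.00335406]
gripper_width 0.08530141720059392
scene [[504.31601037   0.         305.2419401 ]
 [  0.         504.31601037 203.04463469]
 [  0.           0.           1.        ]] [-0.10630982  0.          0.          0.          0.        ] [[ 0.77270059  0.36425047 -0.51986093  1.10182718]
 [ 0.63445744 -0.41745547  0.65053415 -0.57190222]
 [ 0.01993858 -0.83249776 -0.55366951  0.58567157]
 [ 0.          0.          0.          1.        ]]
top [[432.93603429   0.         324.12846646]
 [  0.         432.93603429 195.37447492]
 [  0.           0.           1.        ]] [-0.10512969  0.          0.          0.          0.        ] [[ 0.01627187 -0.9840236   0.17729291  0.45005567]
 [-0.99969008 -0.01266996  0.02142941  0.02558377]
 [-0.01884075 -0.17758666 -0.9839248   1.06670251]
 [ 0.          0.          0.          1.        ]]
wrist [[278.04685665   0.         318.53419279]
 [  0.         278.04685665 205.25916558]
 [  0.           0.           1.        ]] [0.01050197 0.         0.         0.         0.        ] [[ 0.21966706  0.93931893  0.26348878  0.06941404]
 [ 0.97557263 -0.2109203  -0.06140579  0.62379942]
 [-0.00210449  0.27054127 -0.96270608  0.37374683]
 [ 0.          0.          0.          1.        ]]
```

View pics/top0.png

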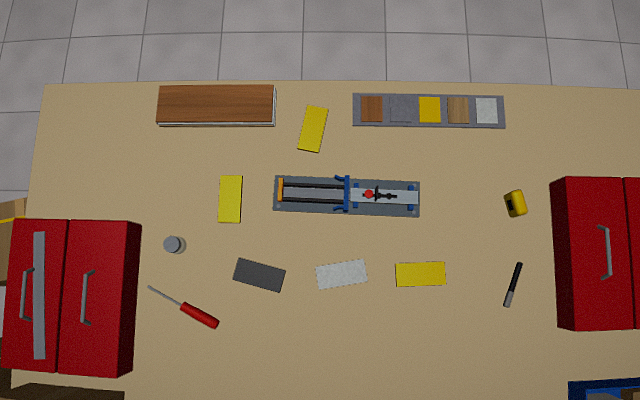

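View pics/scene0.png

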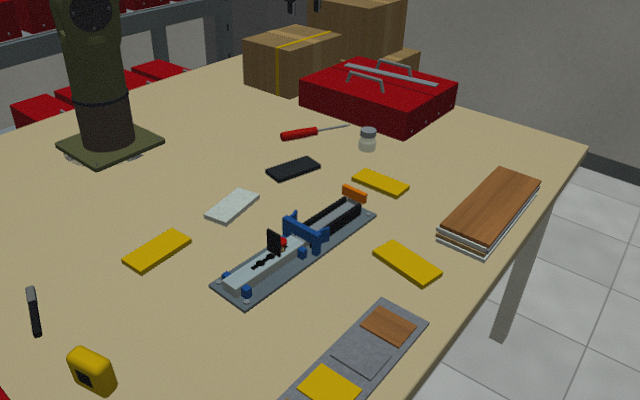

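View pics/wrist0.png

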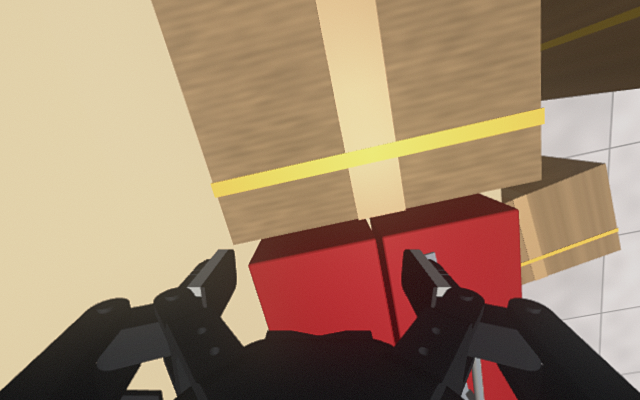

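```bash
cat > h.py <<'E'
import numpy as np, cv2
from plant import readout, capture
from scipy.spatial.transform import Rotation as R
def ray(c,uv):
    p=cv2.undistortPoints(np.array([[uv]],float),c["camera_matrix"],np.array(c["D"]))[0,0]
    T=c["cam_to_world"]; return T[:3,3], T[:3,:3]@np.array([p[0],p[1],1.])
def plane(c,uv,z):
    o,d=ray(c,uv); return o+d*(z-o[2])/d[2]
def tri(c1,u1,c2,u2):
    o1,d1=ray(c1,u1);o2,d2=ray(c2,u2)
    s=np.linalg.lstsq(np.c_[d1,-d2],o2-o1,rcond=None)[0]
    a=o1+s[0]*d1;b=o2+s[1]*d2
    return (a+b)/2,np.linalg.norm(a-b)
def proj(c,P):
    T=np.linalg.inv(c["cam_to_world"]); rv=cv2.Rodrigues(T[:3,:3])[0]
    return cv2.projectPoints(np.array(P,float).reshape(-1,1,3),rv,T[:3,3],c["camera_matrix"],np.array(c["D"]))[0][:,0]
def hsv(c): return cv2.cvtColor(c["color"],cv2.COLOR_RGB2HSV)
def blobs(c,lo,hi,amin=30):
    m=cv2.inRange(hsv(c),lo,hi); n,l,s,ce=cv2.connectedComponentsWithStats(m)
    return m,l,[(i,s[i].tolist(),ce[i].round(1).tolist()) for i in range(1,n) if s[i][4]>=amin]
E
python3 - <<'E'
from h import *
print(R.from_rotvec(readout.observe()["tool_rot"]).as_matrix().round(3))
for n in ("top","scene"):
    c=capture(n)
    m,l,b=blobs(c,(22,150,90),(34,255,255),100)
    for i,s,ce in b:
        ct=max(cv2.findContours((l==i).astype(np.uint8),0,2)[0],key=cv2.contourArea)
        r=cv2.minAreaRect(ct)
        if n=="top":
            q=[plane(c,p,.012)[:2] for p in cv2.boxPoints(r)]
            print(ce,"ctr",np.mean(q,0).round(4),"sides",np.linalg.norm(q[1]-q[0]).round(4),np.linalg.norm(q[2]-q[1]).round(4),"dir",np.degrees(np.arctan2(*(q[1]-q[0])[::-1])).round(1),np.degrees(np.arctan2(*(q[2]-q[1])[::-1])).round(1))
        else: print(ce,plane(c,ce,.009).round(4))
    for nm,lo,hi in (("red",(0,170,80),(4,255,255)),("orange",(8,170,120),(18,255,255)),("blue",(100,120,50),(125,255,255))):
        print(n,nm,[(x[1],x[2]) for x in blobs(c,lo,hi,12)[2]])
    im=c["color"][:,:,::-1]
    im=im[160:230,260:435] if n=="top" else im[170:310,200:390]
    cv2.imwrite(f"pics/{n}z.png",cv2.resize(im,None,fx=4,fy=4,interpolation=cv2.INTER_CUBIC))
E
```

```text
[[ 0.22  -0.    -0.976]
 [ 0.976 -0.001  0.22 ]
 [-0.001 -1.    -0.   ]]
[429.2, 109.3] ctr [ 0.8693 -0.2201] sides 0.0551 0.0689 dir -88.8 177.6
[312.5, 128.2] ctr [0.8154 0.081 ] sides 0.1207 0.0562 dir -10.9 -103.3
[229.5, 198.4] ctr [0.63  0.285] sides 0.1216 0.0558 dir 0.4 -92.5
[518.9, 201.9] ctr [ 0.6296 -0.4395] sides 0.0303 0.0632 dir -73.9 -167.1
[420.3, 273.6] ctr [ 0.4517 -0.1862] sides 0.1203 0.0558 dir -86.5 -178.2
top red [([565, 176, 8, 8, 23], [569.1, 179.1]), ([585, 177, 7, 6, 17], [587.6, 178.8]), ([613, 177, 9, 8, 26], [617.1, 179.9]), ([626, 177, 14, 9, 25], [632.5, 180.4]), ([589, 179, 14, 8, 28], [594.9, 182.5]), ([630, 182, 8, 6, 12], [633.3, 184.5]), ([569, 185, 10, 6, 21], [573.0, 187.4]), ([609, 184, 8, 9, 16], [612.5, 188.2]), ([617, 185, 7, 12, 26], [619.8, 190.7]), ([594, 187, 13, 16, 58], [600.4, 195.0]), ([627, 187, 10, 21, 53], [631.5, 198.2]), ([364, 190, 10, 8, 54], [368.5, 193.5]), ([567, 192, 9, 24, 57], [570.8, 204.4]), ([576, 195, 12, 17, 63], [581.7, 202.1]), ([586, 194, 9, 6, 15], [590.2, 196.9]), ([607, 197, 7, 6, 13], [609.3, 199.5]), ([604,
[... 5539 characters left out ...]
 83, 6, 7, 13], [408.6, 85.3]), ([391, 88, 10, 9, 17], [396.0, 91.1]), ([412, 89, 6, 11, 19], [414.6, 94.3]), ([369, 91, 10, 5, 15], [373.3, 92.8]), ([399, 93, 10, 10, 19], [403.7, 97.4]), ([380, 94, 6, 11, 20], [382.7, 99.2]), ([16, 100, 19, 9, 37], [26.4, 103.0]), ([48, 101, 8, 6, 14], [51.2, 102.7]), ([23, 104, 9, 7, 14], [27.5, 106.9]), ([37, 107, 13, 9, 41], [42.5, 110.8]), ([282, 127, 36, 12, 197], [299.1, 132.1]), ([280, 238, 6, 7, 31], [282.7, 240.8])]
scene orange [([343, 184, 24, 12, 77], [354.5, 189.6])]
scene blue [([282, 210, 48, 46, 851], [305.3, 232.2]), ([297, 246, 10, 14, 99], [301.8, 252.4]), ([222, 271, 9, 8, 40], [225.5, 274.3]), ([241, 284, 11, 15, 131], [246.0, 291.3])]
```

View pics/topz.png

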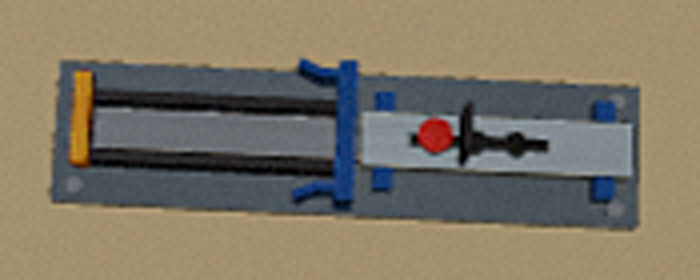

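View pics/scenez.png

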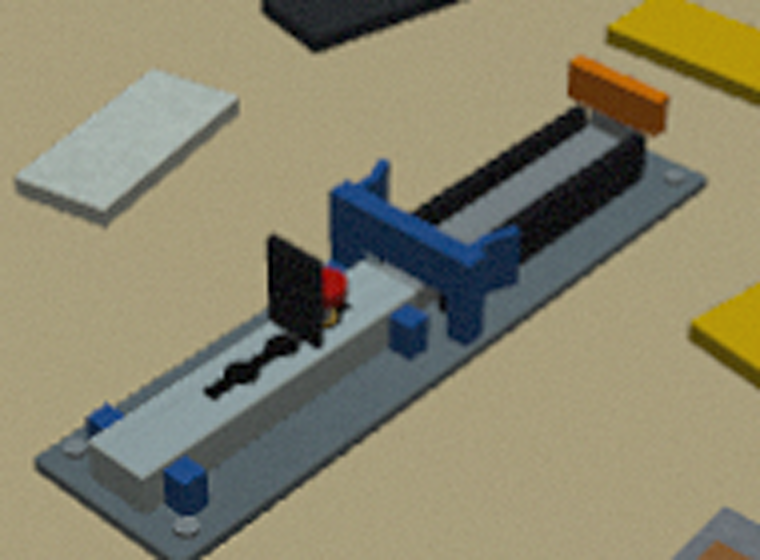

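```bash
cat >> h.py <<'E'
def box(c,lo,hi,roi):
    m=cv2.inRange(hsv(c),lo,hi); k=np.zeros_like(m); x0,y0,x1,y1=roi; k[y0:y1,x0:x1]=255; m&=k
    return m
E
python3 - <<'E'
from h import *
c=capture("top"); s=capture("scene")
H=hsv(c); print("bench",H[225,330],"base",H[210,300],H[212,380],"jaw",H[185,280])
# base: not bench, roi
m=255-cv2.inRange(H,(10,60,60),(22,150,255)); k=np.zeros_like(m);k[165:228,262:432]=255;m&=k
m=cv2.morphologyEx(m,cv2.MORPH_CLOSE,np.ones((5,5)));m=cv2.morphologyEx(m,cv2.MORPH_OPEN,np.ones((5,5)))
ct=max(cv2.findContours(m,0,1)[0],key=cv2.contourArea)
hull=cv2.convexHull(ct); ap=cv2.approxPolyDP(hull,4,True)[:,0]; print(ap.tolist())
W=np.array([plane(c,p,.008)[:2] for p in ct[:,0]],np.float32)
r=cv2.minAreaRect(W); print("base rect",r)
B=np.array([plane(c,p,.008)[:2] for p in ap]);print(B.round(4))
# button
mb,l,b=blobs(c,(0,150,80),(8,255,255),30)
bt=[x for x in b if 355<x[2][0]<380 and 185<x[2][1]<202]; print(bt)
ms,ls,bs=blobs(s,(0,150,80),(8,255,255),20)
bsn=[x for x in bs if 270<x[2][0]<295 and 230<x[2][1]<250]; print(bsn)
print("btn",plane(c,bt[0][2],.049).round(4), plane(s,bsn[0][2],.05).round(4))
# jaw
mj,l,b=blobs(c,(8,150,80),(20,255,255),20); j=[x for x in b if 270<x[2][0]<290 and 170<x[2][1]<210];print(j)
ct=max(cv2.findContours((l==j[0][0]).astype(np.uint8),0,1)[0],key=cv2.contourArea)
q=cv2.boxPoints(cv2.minAreaRect(ct)); print("jaw",[plane(c,p,.058).round(4).tolist() for p in q])
# cheek/stop
m2,l,b=blobs(c,(95,100,40),(130,255,255),100); print(b)
st=[x for x in b if 330<x[2][0]<350][0]
ys,xs=np.where(l==st[0])
for y in range(ys.min(),ys.max()+1): print(y,xs[ys==y].min(),xs[ys==y].max(),end='; ')
E
```

```text
bench [ 20  84 161] base [99 50 87] [103  50  92] jaw [ 19 210 180]
[[419, 182], [419, 216], [273, 210], [275, 175]]
base rect ((0.6447674036026001, -0.005929410457611084), (0.363705039024353, 0.09781455993652344), 88.26203155517578)
[[ 0.6779 -0.1882]
 [ 0.5921 -0.1863]
 [ 0.6023  0.1748]
 [ 0.6913  0.1731]]
[(37, [364, 190, 10, 8, 55], [368.4, 193.3])]
[(447, [280, 238, 6, 7, 29], [282.6, 240.8])]
btn [ 0.6398 -0.058   0.049 ] [ 0.644 -0.059  0.05 ]
[(8, [277, 178, 6, 23, 89], [279.9, 188.7])]
jaw [[0.6192, 0.1591, 0.058], [0.6732, 0.1575, 0.058], [0.6727, 0.1474, 0.058], [0.6187, 0.1492, 0.058]]
[(1, [333, 175, 17, 38, 261], [344.1, 193.4]), (10, [568, 378, 72, 22, 836], [598.7, 387.9])]
175 335 348; 176 335 348; 177 335 348; 178 335 348; 179 336 349; 180 342 349; 181 343 349; 182 344 349; 183 344 349; 184 344 348; 185 344 348; 186 344 349; 187 344 348; 188 344 349; 189 344 348; 190 344 348; 191 344 348; 192 344 348; 193 344 348; 194 344 348; 195 344 348; 196 344 348; 197 344 348; 198 344 348; 199 344 348; 200 343 348; 201 343 348; 202 343 348; 203 343 348; 204 343 348; 205 338 348; 206 336 348; 207 333 348; 208 333 348; 209 333 348; 210 334 345; 211 343 346; 212 344 346;
```

Request:
play_rows --plan '[[[85,0,-4,0,0.12],[85,0,-4,0,0.12],[85,0,-4,0,0.12],[85,0,-4,0,0.12],[85,0,-4,0,0.12]]]' --squeeze 25

```text
clock: 0.77
eef_pos: [0.1374, 0.6097, 0.2515]
tool_rot: [-1.491, -0.581, 0.581]
force: [0.5, 0.4, 0.3]
gripper_width: 0.0848
```

Request:
play_rows --plan '[[[85,0,0,0,0.12],[85,0,0,0,0.12],[85,0,0,0,0.12],[85,0,0,0,0.12],[85,0,0,0,0.12]]]'

```text
clock: 1.18
eef_pos: [0.1373, 0.6097, 0.2513]
tool_rot: [-1.568, -0.112, 0.113]
force: [-0.5, -0.2, -0.4]
gripper_width: 0.085
```

```bash
cat >> h.py <<'E'
def to(x,y,z,yaw=None):
    """shift in tool axes (mm) from measured pose to world target; turn for tool-x heading yaw (deg)"""
    s=readout.observe(); M=R.from_rotvec(s["tool_rot"]).as_matrix()
    h=np.degrees(np.arctan2(M[1,0],M[0,0]))
    print("t",s["clock"],"eef",np.round(s["eef_pos"],4),"heading",h.round(2),"down",M[:,1].round(4),"F",np.round(s["force"],2),"w",s["gripper_width"])
    print("shift mm",(M.T@(np.array([x,y,z])-s["eef_pos"])*1000).round(1), "turn",None if yaw is None else np.radians(h-yaw).round(4))
E
python3 -c "
from h import *
to(.452,.3,.25,2.6);to(.452,-.187,.25,2.6)"
```

```text
t 1.1833 eef [0.1373 0.6097 0.2513] heading 8.21 down [-2.e-04  1.e-04 -1.e+00] F [-0.46 -0.23 -0.42] w 0.08498465763517164
shift mm [ 267.2    1.2 -351.5] turn 0.098
t 1.1833 eef [0.1373 0.6097 0.2513] heading 8.21 down [-2.e-04  1.e-04 -1.e+00] F [-0.46 -0.23 -0.42] w 0.08498465763517164
shift mm [ 197.7    1.2 -833.5] turn 0.098
```

Request:
play_rows --plan '[[[85,30,0,-10,0.1],[85,34,0,-20,0],[85,34,0,-20,0],[85,34,0,-20,0],[85,34,0,-20,0]]]'

```text
clock: 1.6
eef_pos: [0.3096, 0.5301, 0.2513]
tool_rot: [-1.57, -0.039, 0.039]
force: [-0.3, 0.9, -0.5]
gripper_width: 0.0849
```

Request:
play_rows --plan '[[[85,28,0,-28,0],[85,28,0,-28,0],[85,26,0,-30,0],[85,20,0,-34,0],[85,10,0,-38,0]]]'

```text
clock: 2.02
eef_pos: [0.4309, 0.3777, 0.2513]
tool_rot: [-1.569, -0.04, 0.036]
force: [0.9, 0.1, 0.0]
gripper_width: 0.0851
```

Request:
play_rows --plan '[[[85,0,0,-38,0],[85,0,0,-38,0],[85,0,0,-38,0],[85,0,0,-38,0],[85,0,0,-38,0]]]'

```text
clock: 2.43
eef_pos: [0.4371, 0.1873, 0.2515]
tool_rot: [-1.57, -0.039, 0.039]
force: [0.9, -0.0, 0.1]
gripper_width: 0.0848
```

```bash
python3 -c "
from h import *
to(.452,-.187,.15,2.6)"
```

```text
t 2.4333 eef [0.4371 0.1873 0.2515] heading 2.83 down [ 4.e-04  3.e-04 -1.e+00] F [ 0.88 -0.01  0.06] w 0.0848350473155178
shift mm [  -3.7  101.4 -374.6] turn 0.0041
```

Request:
play_rows --plan '[[[85,0,0,-38,0],[85,0,0,-38,0],[85,0,0,-38,0],[85,0,0,-38,0],[85,0,0,-38,0]]]'

```text
clock: 2.85
eef_pos: [0.4465, -0.0025, 0.2515]
tool_rot: [-1.57, -0.039, 0.038]
force: [1.6, 0.3, -1.0]
gripper_width: 0.0848
```

Request:
play_rows --plan '[[[85,0,0,-38,0],[85,0,15,-38,0],[85,0,20,-38,0],[85,0,25,-34,0],[85,0,25,-25,0]]]'

```text
clock: 3.27
eef_pos: [0.4554, -0.1758, 0.1668]
tool_rot: [-1.572, -0.038, 0.034]
force: [0.2, 0.5, -0.2]
gripper_width: 0.0849
```

```bash
python3 -c "
from h import *
to(.452,-.187,.15,2.6)
c=capture('wrist'); cv2.imwrite('pics/w1.png',c['color'][:,:,::-1])
m,l,b=blobs(c,(22,150,90),(34,255,255),300)
for i,s,ce in b:
    ct=max(cv2.findContours((l==i).astype(np.uint8),0,1)[0],key=cv2.contourArea)
    ap=cv2.approxPolyDP(cv2.convexHull(ct),8,True)[:,0]
    print(s,ap.tolist()); print([plane(c,p,.012).round(4)[:2].tolist() for p in ap])
"
```

```text
t 3.2667 eef [ 0.4554 -0.1758  0.1668] heading 2.63 down [ 0.0027 -0.0019 -1.    ] F [ 0.2   0.46 -0.16] w 0.08493304739033665
shift mm [ -4.   16.8 -11. ] turn 0.0006
[289, 173, 50, 77, 2421] [[336, 249], [291, 249], [289, 187], [338, 173]]
[[0.4782, -0.244], [0.4258, -0.2463], [0.4222, -0.1727], [0.4747, -0.1549]]
```

View pics/w1.png

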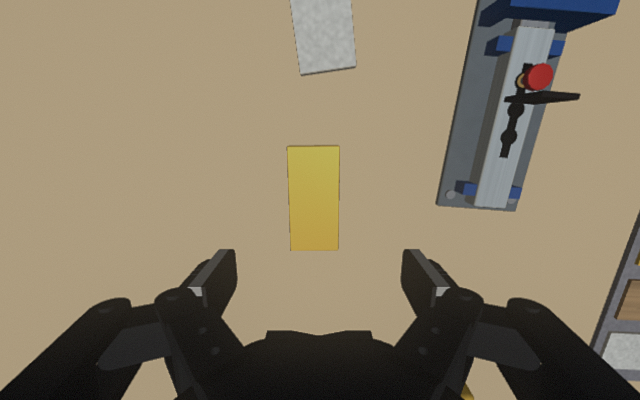

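```bash
python3 -c "
from h import *
c=capture('wrist'); print(hsv(c)[160,310],hsv(c)[230,310],hsv(c)[100,200])
m,l,b=blobs(c,(22,110,90),(34,255,255),800)
m=cv2.inRange(hsv(c),(20,120,90),(34,255,255)); n,l,s,ce=cv2.connectedComponentsWithStats(m)
i=l[200,315]
ct=max(cv2.findContours((l==i).astype(np.uint8),0,1)[0],key=cv2.contourArea)
ap=cv2.approxPolyDP(cv2.convexHull(ct),5,True)[:,0]
P=np.array([plane(c,p,.012)[:2] for p in ap]);print(ap.tolist(),P.round(4))
W=np.array([plane(c,p,.012)[:2] for p in ct[:,0]],np.float32);print(cv2.minAreaRect(W))
mr=cv2.inRange(hsv(c),(0,150,80),(8,255,255)); mr[:50]=0;mr[110:]=0;mr[:,:500]=0;mr[:,570:]=0
ys,xs=np.where(mr>0);print('btn',xs.mean(),ys.mean(),plane(c,(xs.mean(),ys.mean()),.05))
"
```

```text
[ 26 142 187] [ 23 155 186] [ 20  68 172]
[[341, 141], [341, 247], [295, 248], [290, 142]] [[ 0.472  -0.1259]
 [ 0.4794 -0.2442]
 [ 0.4267 -0.2476]
 [ 0.4195 -0.129 ]]
((0.4494889974594116, -0.18668144941329956), (0.05554423853754997, 0.11976848542690277), 3.0049405097961426)
btn 549.7078039927404 67.58439201451905 [ 0.63803153 -0.05829327  0.05      ]
```

```bash
python3 -c "
from h import *
to(.4505,-.187,.03,3.0)"
```

```text
t 3.3667 eef [ 0.4526 -0.1769  0.1643] heading 2.34 down [-0.0052 -0.0013 -1.    ] F [-0.29 -0.03 -0.3 ] w 0.08506985464528927
shift mm [ -1.8 134.3  -9.9] turn -0.0115
```

Request:
play_rows --plan '[[[85,-2,30,-5,-0.01],[85,0,30,-5,0],[78,0,30,0,0],[74,0,25,0,0],[72,0,15,0,0]]]'

```text
clock: 3.78
eef_pos: [0.4534, -0.1807, 0.0354]
tool_rot: [-1.569, -0.046, 0.048]
force: [0.1, -0.5, 0.1]
gripper_width: 0.0722
```

Request:
play_rows --plan '[[[72,0,0,0,0],[72,0,0,0,0],[72,0,0,0,0]]]'

```text
clock: 4.03
eef_pos: [0.4545, -0.1818, 0.0383]
tool_rot: [-1.571, -0.048, 0.046]
force: [-0.6, 0.3, 0.3]
gripper_width: 0.0722
```

```bash
python3 -c "
from h import *
to(.4505,-.187,.004,3.0)
c=capture('wrist'); cv2.imwrite('pics/w2.png',c['color'][:,:,::-1])
c=capture('scene'); cv2.imwrite('pics/s2.png',cv2.resize(c['color'][180:320,60:260,::-1],None,fx=4,fy=4))
"
```

```text
t 4.0333 eef [ 0.4545 -0.1818  0.0383] heading 3.42 down [ 1.7e-03 -2.0e-04 -1.0e+00] F [-0.55  0.29  0.32] w 0.0722078939523614
shift mm [-4.3 34.3 -4.9] turn 0.0074
```

View pics/w2.png

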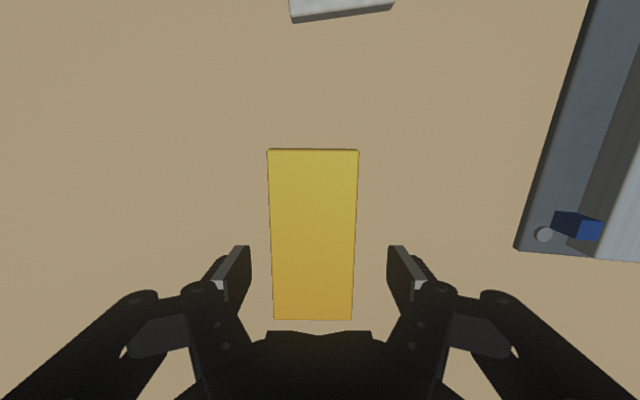

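View pics/s2.png

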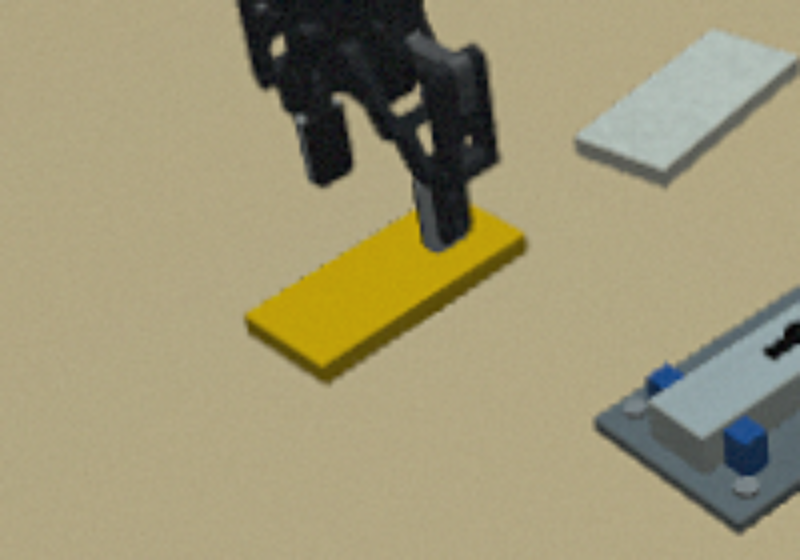

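Request:
play_rows --plan '[[[72,-4,5,-5,0.006],[72,0,8,0,0],[72,0,8,0,0],[72,0,6,0,0],[72,0,0,0,0]]]'

```text
clock: 4.55
eef_pos: [0.4491, -0.187, 0.0087]
tool_rot: [-1.569, -0.04, 0.043]
force: [-0.0, 0.5, 0.4]
gripper_width: 0.0721
```

Request:
play_rows --plan '[[[72,0,4,0,0],[72,0,0,0,0],[72,0,0,0,0]]]'

```text
clock: 4.8
eef_pos: [0.4498, -0.1873, 0.006]
tool_rot: [-1.57, -0.041, 0.042]
force: [0.1, 0.7, 0.4]
gripper_width: 0.0723
```

```bash
python3 -c "
from h import *
to(.4505,-.187,.004,3.0)
c=capture('scene'); cv2.imwrite('pics/s3.png',cv2.resize(c['color'][180:320,60:260,::-1],None,fx=4,fy=4))
"
```

```text
t 4.8 eef [ 0.4498 -0.1873  0.006 ] heading 3.04 down [-3.e-04  2.e-04 -1.e+00] F [0.15 0.67 0.38] w 0.07227192299087971
shift mm [0.7 2.  0.2] turn 0.0007
```

View pics/s3.png

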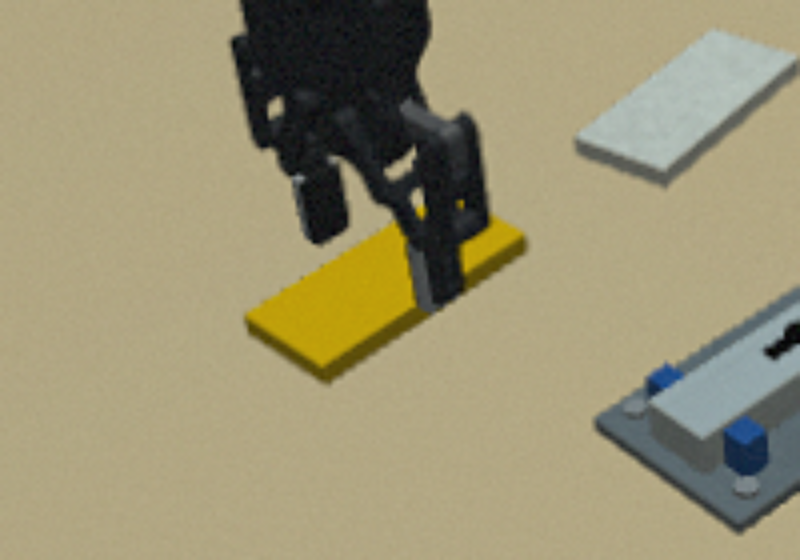

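```bash
python3 -c "
from h import *
c=capture('scene')
for p in ((169.2,257),(164.5,255),(174.5,254)):
  o,d=ray(c,p)
  for x in (.486,.492): print(p,(o+d*(x-o[0])/d[0]).round(4))
print(proj(c,[[.486,-.187,.006],[.486,-.187,.013]]))
"
```

```text
(169.2, 257) [ 0.486  -0.1862  0.0072]
(169.2, 257) [ 0.492  -0.1899  0.0128]
(164.5, 255) [ 0.486  -0.1949  0.0172]
(164.5, 255) [ 0.492  -0.1986  0.0227]
(174.5, 254) [ 0.486  -0.1743  0.0068]
(174.5, 254) [ 0.492  -0.1782  0.0124]
[[168.92424311 257.73925346]
 [168.3968683  254.70150737]]
```

Request:
play_rows --plan '[[[64,0,3,0,0],[62,0,0,0,0],[62,0,2,0,0],[62,0,0,0,0],[62,0,0,0,0]]]'

```text
clock: 5.32
eef_pos: [0.4498, -0.1873, 0.0011]
tool_rot: [-1.57, -0.041, 0.042]
force: [0.2, 0.6, -0.7]
gripper_width: 0.0621
```

Request:
play_rows --plan '[[[50,0,0,0,0],[50,0,0,0,0],[50,0,0,0,0],[50,0,0,0,0],[50,0,0,0,0]]]' --squeeze 30

```text
clock: 5.73
eef_pos: [0.4499, -0.1874, 0.0014]
tool_rot: [-1.57, -0.042, 0.041]
force: [0.0, 0.8, 4.6]
gripper_width: 0.0553
```

```bash
python3 -c "
from h import *
to(.4505,-.187,.004,3.0)
c=capture('scene'); cv2.imwrite('pics/s4.png',cv2.resize(c['color'][180:320,60:260,::-1],None,fx=4,fy=4))
"
```

```text
t 5.7333 eef [ 0.4499 -0.1874  0.0014] heading 3.04 down [ 3.e-04  0.e+00 -1.e+00] F [0.   0.81 4.62] w 0.05528726944742813
shift mm [ 0.6 -2.6  0.3] turn 0.0007
```

View pics/s4.png

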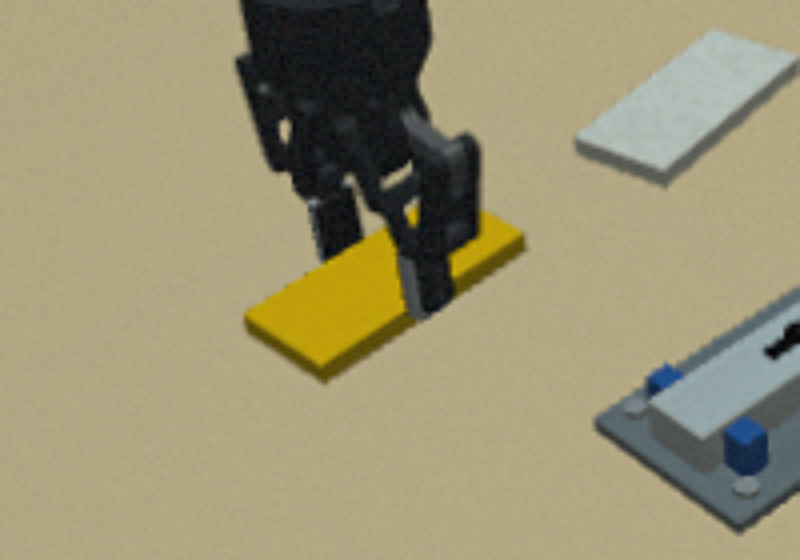

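Request:
play_rows --plan '[[[50,0,-10,0,0],[50,0,-25,0,0],[50,0,-35,0,0],[50,0,-35,0,0],[50,0,-35,0,0]]]'

```text
clock: 6.2
eef_pos: [0.4491, -0.1871, 0.1428]
tool_rot: [-1.57, -0.041, 0.042]
force: [0.6, -0.6, -1.7]
gripper_width: 0.0549
```

```bash
python3 -c "
from h import *
to(.644,.0795,.14,-1.8)
"
```

```text
t 6.2 eef [ 0.4491 -0.1871  0.1428] heading 3.03 down [-1.1e-03  5.0e-04 -1.0e+00] F [ 0.61 -0.56 -1.68] w 0.05489278436908838
shift mm [208.7   2.7 256. ] turn 0.0843
```

Request:
play_rows --plan '[[[50,10,0,12,0.02],[50,22,0,26,0.02],[50,25,0,30,0.02],[50,26,0,32,0.024],[50,26,0,32,0]]]'

```text
clock: 6.62
eef_pos: [0.5585, -0.0533, 0.1418]
tool_rot: [-1.57, 0.026, -0.025]
force: [0.8, -0.3, -0.4]
gripper_width: 0.0547
```

Request:
play_rows --plan '[[[50,26,0,32,0],[50,25,0,32,0],[50,20,0,30,0],[50,8,0,20,0],[50,0,0,0,0]]]'

```text
clock: 7.03
eef_pos: [0.6423, 0.0653, 0.1411]
tool_rot: [-1.565, 0.016, -0.019]
force: [0.3, 1.1, -0.1]
gripper_width: 0.0552
```

Request:
play_rows --plan '[[[50,0,0,0,0],[50,0,0,0,0],[50,0,0,0,0]]]'

```text
clock: 7.28
eef_pos: [0.6398, 0.0544, 0.1413]
tool_rot: [-1.572, 0.027, -0.026]
force: [1.1, 0.0, -0.4]
gripper_width: 0.055
```

```bash
python3 -c "
from h import *
to(.644,.0795,.14,-1.8)
for n in ('wrist','top','scene'):
  c=capture(n); cv2.imwrite(f'pics/{n}5.png',c['color'][:,:,::-1])
"
```

```text
t 7.2833 eef [0.6398 0.0544 0.1413] heading -1.92 down [-0.0011 -0.0015 -1.    ] F [ 1.14  0.   -0.38] w 0.055005829130129816
shift mm [ 3.4  1.3 25.2] turn -0.0022
```

View pics/wrist5.png

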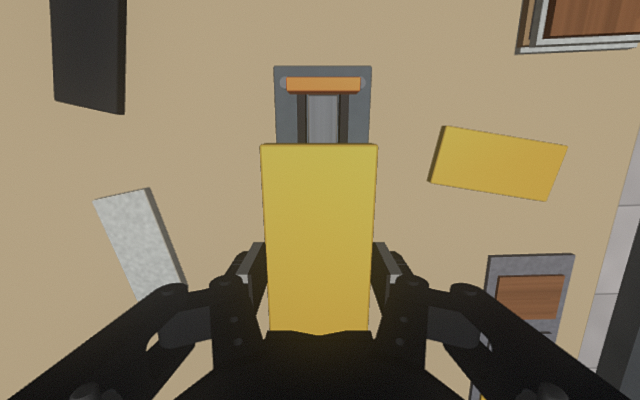

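View pics/scene5.png

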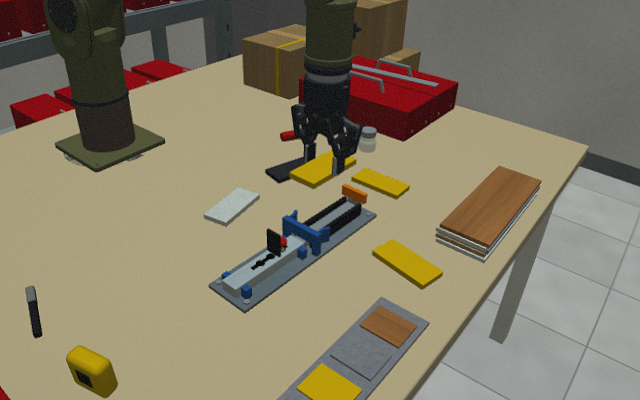

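```bash
python3 -c "
from h import *
c=capture('wrist'); s=readout.observe(); z=s['eef_pos'][2]+.0106; print(s['eef_pos'])
H=hsv(c)
# panel
m=cv2.inRange(H,(20,120,90),(34,255,255)); n,l,st,ce=cv2.connectedComponentsWithStats(m); i=l[220,320]
for y in (160,200,240):
  xs=np.where(l[y]==i)[0]; a=plane(c,(xs.min(),y),z);b=plane(c,(xs.max()+1,y),z); print('panel',xs.min(),xs.max(),a.round(4),b.round(4),((a+b)/2).round(4),np.linalg.norm(a-b).round(4))
ys=np.where(l[:,320]==i)[0]; print('panel end',ys.min(),plane(c,(320,ys.min()),z).round(4))
mj=cv2.inRange(H,(5,150,80),(19,255,255)); mj[100:]=0; mj[:,:270]=0; mj[:,380:]=0
ct=max(cv2.findContours(mj,0,1)[0],key=cv2.contourArea); q=cv2.boxPoints(cv2.minAreaRect(ct)); print(q.round(1).tolist())
for p in q: print('jaw',plane(c,p,.058).round(4))
mb=cv2.inRange(H,(90,20,30),(120,140,200)); 
for y in (72,100,125):
  xs=np.where(mb[y,240:400])[0]+240; a=plane(c,(xs.min(),y),.008);b=plane(c,(xs.max()+1,y),.008); print('base',xs.min(),xs.max(),((a+b)/2).round(4),np.linalg.norm(a-b).round(4))
t=capture('top'); mt=cv2.inRange(hsv(t),(22,150,90),(34,255,255)); print(hsv(t).shape)
cv2.imwrite('pics/t5z.png',cv2.resize(t['color'][150:240,250:440,::-1],None,fx=4,fy=4))
"
```

```text
[0.64036591 0.05544859 0.14138562]
panel 260 376 [0.613  0.1088 0.152 ] [0.6684 0.1069 0.152 ] [0.6407 0.1078 0.152 ] 0.0554
panel 263 374 [0.6127 0.0892 0.152 ] [0.6678 0.0874 0.152 ] [0.6403 0.0883 0.152 ] 0.0552
panel 265 372 [0.6119 0.068  0.152 ] [0.6673 0.0662 0.152 ] [0.6396 0.0671 0.152 ] 0.0554
panel end 144 [0.6416 0.1152 0.152 ]
[[286.0, 78.0], [359.0, 78.0], [359.0, 93.0], [286.0, 93.0]]
jaw [0.6181 0.1589 0.058 ]
jaw [0.6727 0.1571 0.058 ]
jaw [0.6727 0.1466 0.058 ]
jaw [0.6174 0.1485 0.058 ]Traceback (most recent call last):
  File "<string>", line 15, in <module>
    xs=np.where(mb[y,240:400])[0]+240; a=plane(c,(xs.min(),y),.008);b=plane(c,(xs.max()+1,y),.008); print('base',xs.min(),xs.max(),((a+b)/2).round(4),np.linalg.norm(a-b).round(4))
                                                  ~~~~~~^^
    return umr_minimum(a, axis, None, out, keepdims, initial, where)
ValueError: zero-size array to reduction operation minimum which has no identity
```

Request:
play_rows --plan '[[[50,2,5,12,0],[50,0,20,12,0],[50,0,20,0,0],[50,0,15,0,0],[50,0,8,0,0]]]'

```text
clock: 7.9
eef_pos: [0.642, 0.0821, 0.0708]
tool_rot: [-1.57, 0.026, -0.021]
force: [0.1, -0.5, -0.6]
gripper_width: 0.0552
```

Request:
play_rows --plan '[[[50,0,0,0,0],[50,0,0,0,0],[50,0,0,0,0]]]'

```text
clock: 8.15
eef_pos: [0.6443, 0.0806, 0.0741]
tool_rot: [-1.57, 0.023, -0.026]
force: [-0.5, 0.3, -0.9]
gripper_width: 0.0552
```

```bash
python3 -c "
from h import *
to(.643,.0795,.0365,-1.8)
c=capture('wrist'); cv2.imwrite('pics/w6.png',c['color'][:,:,::-1])
t=capture('top')
cv2.imwrite('pics/t6z.png',cv2.resize(t['color'][150:240,250:440,::-1],None,fx=4,fy=4))
t=capture('scene')
cv2.imwrite('pics/s6z.png',cv2.resize(t['color'][130:270,250:440,::-1],None,fx=4,fy=4))
"
```

```text
t 8.15 eef [0.6443 0.0806 0.0741] heading -1.79 down [ 1.9e-03  2.0e-04 -1.0e+00] F [-0.46  0.29 -0.86] w 0.05516353395929231
shift mm [-1.4 37.6 -1.2] turn 0.0002
```

View pics/s6z.png

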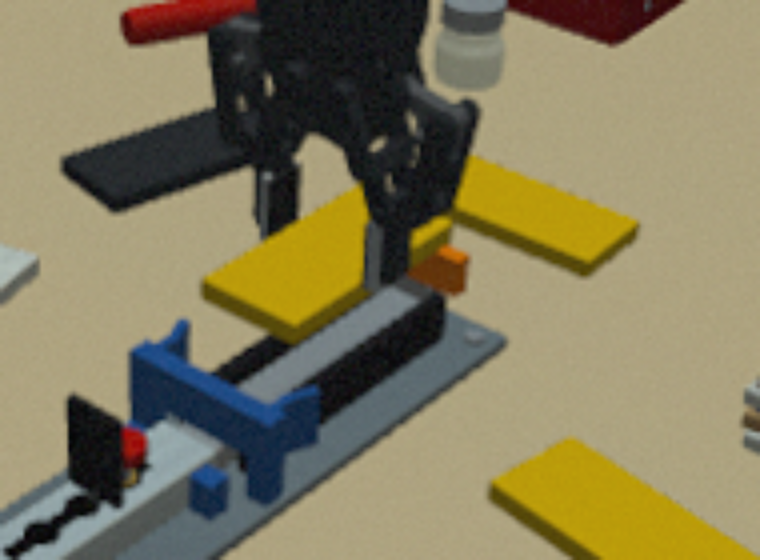

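View pics/w6.png

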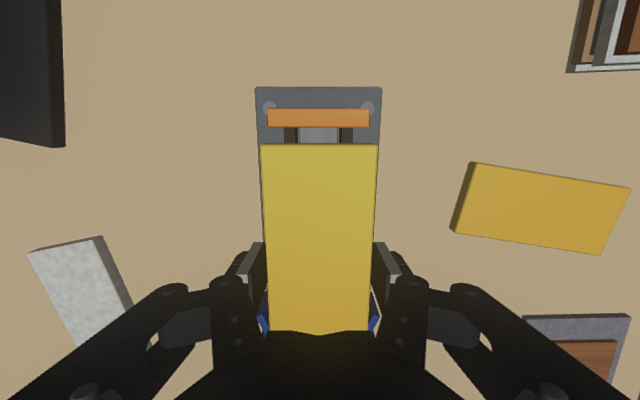

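Request:
play_rows --plan '[[[50,0,8,-1,0],[50,0,10,0,0],[50,0,10,0,0],[50,0,5,0,0],[50,0,0,0,0]]]'

```text
clock: 8.72
eef_pos: [0.6418, 0.0795, 0.038]
tool_rot: [-1.571, 0.027, -0.021]
force: [-1.0, -1.0, -0.6]
gripper_width: 0.0548
```

Request:
play_rows --plan '[[[50,0,0,0,0],[50,0,0,0,0]]]'

```text
clock: 8.88
eef_pos: [0.6435, 0.0796, 0.0402]
tool_rot: [-1.571, 0.024, -0.025]
force: [-0.0, -0.9, -0.2]
gripper_width: 0.0547
```

```bash
python3 -c "
from h import *
to(.643,.0795,.0360,-1.8)
"
```

```text
t 8.8833 eef [0.6435 0.0796 0.0402] heading -1.77 down [ 3.e-04  0.e+00 -1.e+00] F [-0.02 -0.88 -0.16] w 0.0547361122880004
shift mm [-0.5  4.2 -0.1] turn 0.0004
```

Request:
play_rows --plan '[[[50,0,2,0,0],[50,0,1,0,0],[50,0,1,0,0],[50,0,0,0,0],[50,0,0,0,0]]]'

```text
clock: 9.3
eef_pos: [0.6433, 0.0797, 0.0362]
tool_rot: [-1.571, 0.024, -0.024]
force: [-0.5, 0.7, -0.8]
gripper_width: 0.055
```

```bash
python3 -c "
from h import *
to(.643,.0795,.0360,-1.8)
t=capture('scene')
cv2.imwrite('pics/s7z.png',cv2.resize(t['color'][130:270,250:440,::-1],None,fx=4,fy=4))
"
```

```text
t 9.3 eef [0.6433 0.0797 0.0362] heading -1.77 down [ 0.e+00  1.e-04 -1.e+00] F [-0.47  0.69 -0.84] w 0.054975415977331465
shift mm [-0.3  0.2 -0.2] turn 0.0005
```

View pics/s7z.png

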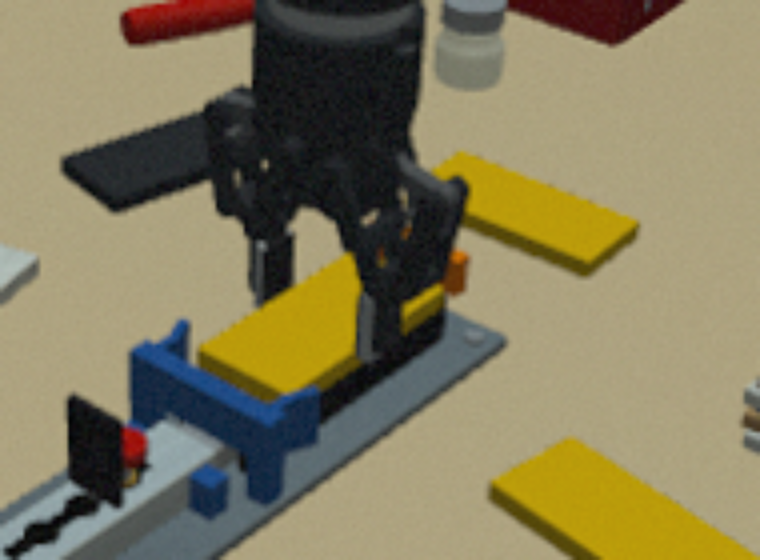

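Request:
play_rows --plan '[[[50,0,0.8,0,0],[50,0,0,0,0],[50,0,0,0,0]]]'

```text
clock: 9.6
eef_pos: [0.6435, 0.0796, 0.0355]
tool_rot: [-1.571, 0.024, -0.025]
force: [0.4, -0.5, 0.7]
gripper_width: 0.0549
```

Request:
play_rows --plan '[[[62,0,0,0,0],[70,0,0,0,0],[75,0,0,0,0],[75,0,0,0,0]]]'

```text
clock: 9.93
eef_pos: [0.6433, 0.0796, 0.0354]
tool_rot: [-1.571, 0.024, -0.024]
force: [0.4, 0.4, -0.1]
gripper_width: 0.0749
```

Request:
play_rows --plan '[[[75,0,-5,0,0],[75,0,-20,0,0],[75,0,-30,0,0],[75,0,-30,0,0],[75,0,-20,0,0]]]'

```text
clock: 10.35
eef_pos: [0.6445, 0.0795, 0.1435]
tool_rot: [-1.57, 0.022, -0.027]
force: [0.9, -0.5, -0.1]
gripper_width: 0.0752
```

```bash
python3 -c "
from h import *
to(.643,.0795,.0360,-1.8)
c=capture('wrist'); cv2.imwrite('pics/w8.png',c['color'][:,:,::-1])
t=capture('scene')
cv2.imwrite('pics/s8z.png',cv2.resize(t['color'][130:270,250:440,::-1],None,fx=4,fy=4))
"
```

```text
t 10.35 eef [0.6445 0.0795 0.1435] heading -1.79 down [ 3.3e-03  4.0e-04 -1.0e+00] F [ 0.88 -0.55 -0.13] w 0.07518398582933884
shift mm [-1.800e+00  1.075e+02 -1.000e-01] turn 0.0002
```

View pics/s8z.png

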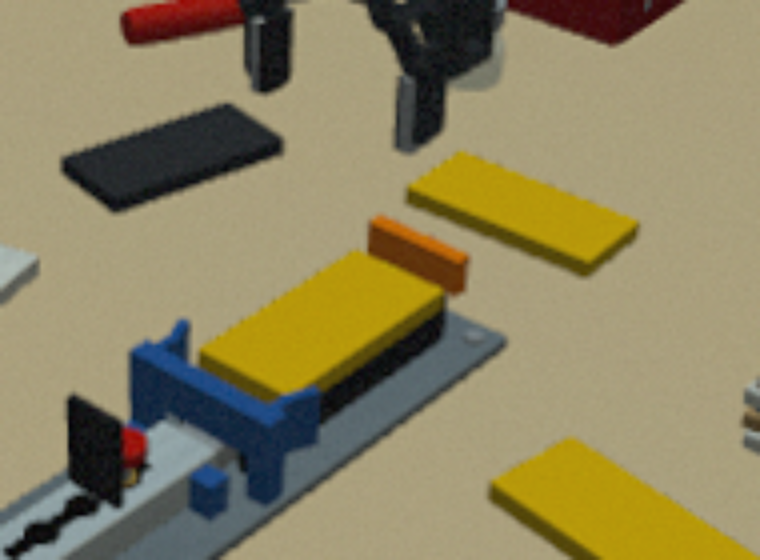

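View pics/w8.png

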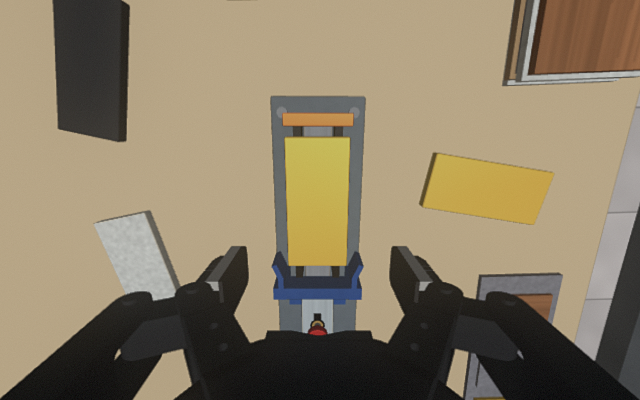

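Request:
play_rows --plan '[[[40,0,-5,-20,0],[10,0,-5,-38,0],[0,0,0,-40,0],[0,0,0,-40,0],[0,0,0,-40,0]]]'

```text
clock: 10.87
eef_pos: [0.637, -0.0998, 0.1498]
tool_rot: [-1.571, 0.025, -0.023]
force: [1.5, 0.2, 0.4]
gripper_width: 0.0141
```

Request:
play_rows --plan '[[[0,0,0,-12,0],[0,0,0,0,0],[0,0,0,0,0],[0,0,0,0,0]]]'

```text
clock: 11.2
eef_pos: [0.6373, -0.1082, 0.1498]
tool_rot: [-1.569, 0.024, -0.022]
force: [-0.4, 0.8, -0.1]
gripper_width: 0.0
```

```bash
python3 -c "
from h import *
to(.640,-.0605,.08,-1.8)
c=capture('wrist'); cv2.imwrite('pics/w9.png',c['color'][:,:,::-1])
H=hsv(c)
mr=cv2.inRange(H,(0,150,80),(8,255,255)); n,l,s,ce=cv2.connectedComponentsWithStats(mr)
for i in range(1,n):
  if s[i][4]>60: print(s[i],ce[i],plane(c,ce[i],.050))
t=capture('top'); m,l,b=blobs(t,(22,150,90),(34,255,255),100)
for i,s,ce in b:
  ct=max(cv2.findContours((l==i).astype(np.uint8),0,1)[0],key=cv2.contourArea); W=np.array([plane(t,p,.046)[:2] for p in ct[:,0]],np.float32)
  print(ce,cv2.minAreaRect(W))
"
```

```text
t 11.2 eef [ 0.6373 -0.1082  0.1498] heading -1.67 down [-0.001   0.0021 -1.    ] F [-0.42  0.76 -0.13] w 4.503644274150365e-05
shift mm [ 1.4 69.9 47.6] turn 0.0022
[307 137  24  25 449] [318.89755011 149.05567929] [ 0.63778413 -0.0583718   0.05      ]
[429.7, 102.5] ((0.8728278279304504, -0.21164679527282715), (0.0507311150431633, 0.0351715125143528), 88.11001586914062)
[312.5, 128.2] ((0.8020921945571899, 0.07957140356302261), (0.053936805576086044, 0.11827608942985535), 78.52864837646484)
[229.5, 198.4] ((0.6239377856254578, 0.2764768600463867), (0.11538546532392502, 0.05361408367753029), 0.3163653612136841)
[310.7, 191.2] ((0.6439767479896545, 0.08056562393903732), (0.12077590823173523, 0.05541263520717621), 88.23860931396484)
[518.5, 201.8] ((0.6236256957054138, -0.42252087593078613), (0.06034986302256584, 0.03330778330564499), 15.410271644592285)
```

View pics/w9.png

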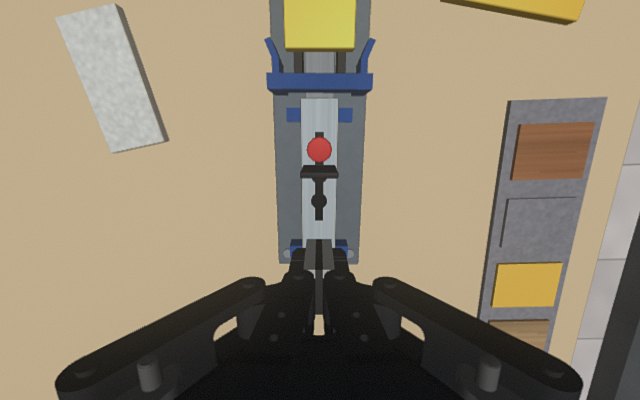

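```bash
python3 -c "
from h import *
to(.639,-.0605,.1,-1.8)
c=capture('wrist')
H=hsv(c); print(H[155:190,330].tolist())
for r in (164,165,166,167,168): print(r,plane(c,(320,r),.078))
"
```

```text
t 11.3 eef [ 0.6376 -0.1076  0.15  ] heading -1.59 down [-5.0e-04  1.8e-03 -1.0e+00] F [ 0.17  0.37 -0.26] w -2.9738888376478716e-05
shift mm [ 0.1 50.1 47.1] turn 0.0036
[[168, 9, 136], [100, 10, 147], [98, 24, 172], [96, 22, 177], [97, 19, 173], [100, 18, 174], [98, 18, 173], [101, 16, 173], [101, 16, 173], [98, 17, 169], [95, 12, 123], [10, 16, 47], [20, 39, 39], [12, 29, 44], [9, 42, 43], [15, 35, 44], [0, 23, 44], [8, 23, 45], [20, 14, 54], [0, 11, 67], [10, 12, 62], [10, 14, 55], [165, 10, 50], [105, 6, 84], [103, 15, 149], [98, 16, 177], [101, 16, 173], [98, 16, 173], [101, 16, 171], [98, 16, 172], [99, 19, 173], [98, 16, 171], [98, 16, 173], [104, 16, 173], [100, 18, 174]]
164 [ 0.63857543 -0.06714898  0.078     ]
165 [ 0.6385553  -0.06791849  0.078     ]
166 [ 0.63853514 -0.0686895   0.078     ]
167 [ 0.63851493 -0.06946202  0.078     ]
168 [ 0.63849468 -0.07023606  0.078     ]
```

Request:
play_rows --plan '[[[0,1,0,12,0.003],[0,0,0,18,0],[0,0,0,17,0],[0,0,10,0,0],[0,0,20,0,0]]]'

```text
clock: 11.77
eef_pos: [0.6424, -0.06, 0.122]
tool_rot: [-1.569, 0.019, -0.028]
force: [0.6, -0.2, 0.2]
gripper_width: 0.0003
```

Request:
play_rows --plan '[[[0,0,20,0,0],[0,0,20,0,0],[0,0,5,0,0],[0,0,0,0,0],[0,0,0,0,0]]]'

```text
clock: 12.18
eef_pos: [0.6398, -0.0623, 0.0753]
tool_rot: [-1.57, 0.027, -0.025]
force: [0.1, 1.1, 1.6]
gripper_width: -0.0006
```

```bash
python3 -c "
from h import *
to(.639,-.0603,.055,-1.8)
c=capture('wrist'); cv2.imwrite('pics/w10.png',c['color'][:,:,::-1])
t=capture('scene')
cv2.imwrite('pics/s10z.png',cv2.resize(t['color'][170:310,200:390,::-1],None,fx=4,fy=4))
"
```

```text
t 12.1833 eef [ 0.6398 -0.0623  0.0753] heading -1.9 down [-9.e-04  9.e-04 -1.e+00] F [0.09 1.1  1.64] w -0.0005797409674241559
shift mm [-0.9 20.3  2. ] turn -0.0018
```

View pics/s10z.png

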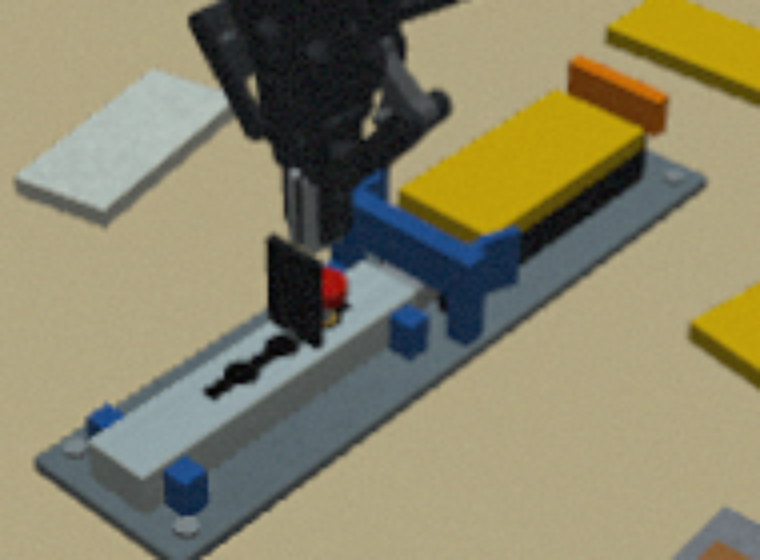

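View pics/w10.png

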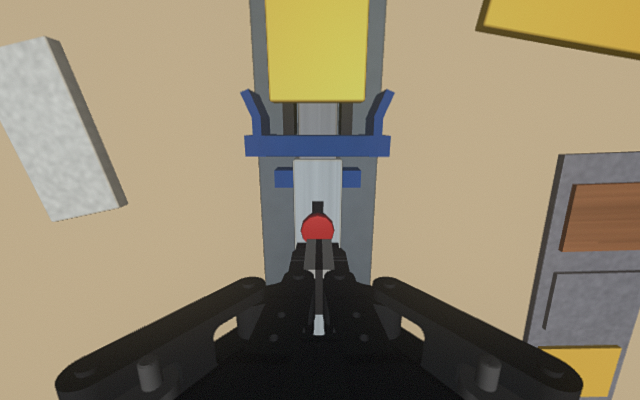

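Request:
play_rows --plan '[[[0,-0.5,0,2,0],[0,0,0,0,0],[0,0,0,0,0]]]'

```text
clock: 12.53
eef_pos: [0.6401, -0.0614, 0.0762]
tool_rot: [-1.571, 0.025, -0.028]
force: [0.3, -0.3, -0.1]
gripper_width: -0.0002
```

```bash
python3 -c "
from h import *
to(.639,-.0603,.055,-1.8)
c=capture('wrist'); cv2.imwrite('pics/w11.png',cv2.resize(c['color'][180:340,220:420,::-1],None,fx=4,fy=4,interpolation=2))
"
```

```text
t 12.5333 eef [ 0.6401 -0.0614  0.0762] heading -1.94 down [ 1.4e-03 -1.0e-04 -1.0e+00] F [ 0.3  -0.35 -0.06] w -0.00022780692383380903
shift mm [-1.2 21.2  1. ] turn -0.0024
```

View pics/w11.png

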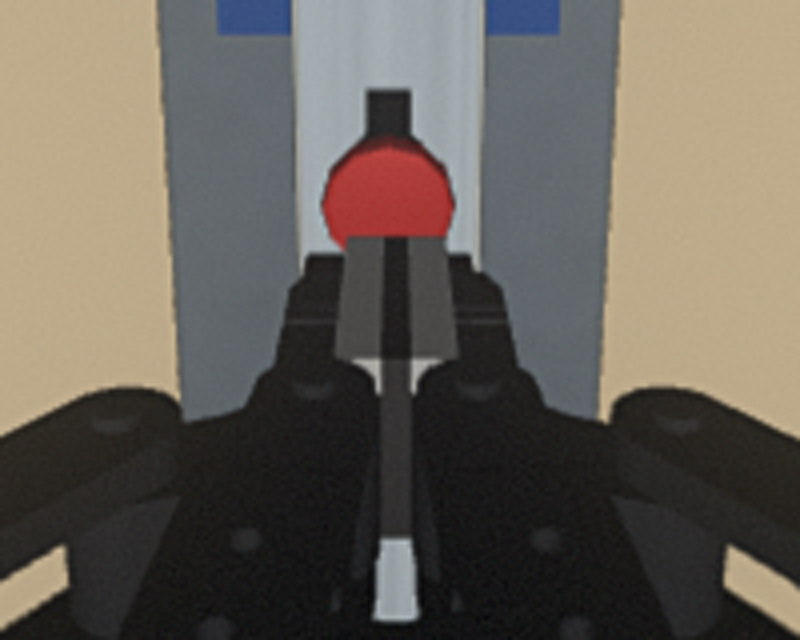

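Request:
play_rows --plan '[[[0,-0.5,4,1,0],[0,0,6,0,0],[0,0,6,0,0],[0,0,3,0,0],[0,0,0,0,0]]]'

```text
clock: 13.0
eef_pos: [0.6382, -0.0603, 0.055]
tool_rot: [-1.57, 0.029, -0.025]
force: [0.3, 0.1, 0.7]
gripper_width: 0.0002
```

Request:
play_rows --plan '[[[0,0,0,0,0],[0,0,0,0,0]]]'

```text
clock: 13.17
eef_pos: [0.6392, -0.0604, 0.0564]
tool_rot: [-1.571, 0.027, -0.027]
force: [0.5, 0.1, -0.2]
gripper_width: 0.0001
```

```bash
python3 -c "
from h import *
to(.639,-.0603,.051,-1.8)
"
```

```text
t 13.1667 eef [ 0.6392 -0.0604  0.0564] heading -1.95 down [ 1.e-04 -0.e+00 -1.e+00] F [ 0.5   0.09 -0.21] w 0.00011634455557571828
shift mm [-0.2  5.4  0.1] turn -0.0026
```

Now press slowly.

Request:
play_rows --plan '[[[0,0,1.5,0,0],[0,0,1.5,0,0],[0,0,1,0,0],[0,0,0.7,0,0],[0,0,0,0,0]]]'

```text
clock: 13.58
eef_pos: [0.639, -0.0603, 0.0515]
tool_rot: [-1.571, 0.027, -0.026]
force: [0.0, 0.1, -0.2]
gripper_width: 0.0001
```

Request:
play_rows --plan '[[[0,0,0.5,0,0],[0,0,0.5,0,0],[0,0,0.5,0,0],[0,0,0,0,0]]]'

```text
clock: 13.92
eef_pos: [0.6392, -0.0604, 0.0503]
tool_rot: [-1.571, 0.027, -0.027]
force: [0.3, -0.1, 2.2]
gripper_width: -0.0001
```

Request:
play_rows --plan '[[[0,0,0.5,0,0],[0,0,0.5,0,0],[0,0,0,0,0],[0,0,0,0,0]]]'

```text
clock: 14.25
eef_pos: [0.6392, -0.0604, 0.0493]
tool_rot: [-1.571, 0.027, -0.027]
force: [0.3, 0.2, 2.5]
gripper_width: -0.0001
```

Request:
play_rows --plan '[[[0,0,0.4,0,0],[0,0,0.3,0,0],[0,0,0,0,0]]]'

```text
clock: 14.5
eef_pos: [0.6392, -0.0603, 0.0485]
tool_rot: [-1.571, 0.027, -0.027]
force: [-0.5, 0.7, 3.1]
gripper_width: 0.0
```

Request:
play_rows --plan '[[[0,0,0.4,0,0],[0,0,0,0,0]]]'

```text
clock: 14.67
eef_pos: [0.6392, -0.0603, 0.0481]
tool_rot: [-1.571, 0.027, -0.027]
force: [-0.9, -0.2, 2.7]
gripper_width: -0.0001
```

Request:
play_rows --plan '[[[0,0,0.4,0,0],[0,0,0,0,0]]]'

```text
clock: 14.83
eef_pos: [0.6392, -0.0603, 0.0477]
tool_rot: [-1.571, 0.026, -0.027]
force: [-0.2, 0.4, 2.8]
gripper_width: 0.0001
```

Request:
play_rows --plan '[[[0,0,0.4,0,0],[0,0,0,0,0]]]'

```text
clock: 15.0
eef_pos: [0.6392, -0.0603, 0.0473]
tool_rot: [-1.571, 0.027, -0.027]
force: [-1.1, 0.2, 4.0]
gripper_width: -0.0003
```

Request:
play_rows --plan '[[[0,0,0.4,0,0],[0,0,0,0,0]]]'

```text
clock: 15.17
eef_pos: [0.6392, -0.0603, 0.0469]
tool_rot: [-1.571, 0.027, -0.027]
force: [-0.0, 0.5, 4.1]
gripper_width: 0.0001
```

Request:
play_rows --plan '[[[0,0,0.3,0,0],[0,0,0,0,0]]]'

```text
clock: 15.33
eef_pos: [0.6392, -0.0604, 0.0466]
tool_rot: [-1.571, 0.027, -0.027]
force: [-0.1, -0.5, 3.5]
gripper_width: -0.0005
```

Request:
play_rows --plan '[[[0,0,0.3,0,0],[0,0,0,0,0]]]'

```text
clock: 15.5
eef_pos: [0.6392, -0.0603, 0.0463]
tool_rot: [-1.571, 0.027, -0.027]
force: [0.3, -0.0, 3.5]
gripper_width: 0.0001
```

Request:
play_rows --plan '[[[0,0,0.3,0,0],[0,0,0,0,0]]]'

```text
clock: 15.67
eef_pos: [0.6392, -0.0604, 0.046]
tool_rot: [-1.571, 0.027, -0.027]
force: [-0.5, -0.4, 3.9]
gripper_width: -0.0002
```

Request:
play_rows --plan '[[[0,0,0.3,0,0],[0,0,0,0,0]]]'

```text
clock: 15.83
eef_pos: [0.6392, -0.0603, 0.0457]
tool_rot: [-1.571, 0.027, -0.027]
force: [-0.3, -0.5, 3.6]
gripper_width: -0.0002
```

Request:
play_rows --plan '[[[0,0,0.3,0,0],[0,0,0,0,0]]]'

```text
clock: 16.0
eef_pos: [0.6392, -0.0603, 0.0454]
tool_rot: [-1.571, 0.027, -0.027]
force: [0.3, -0.0, 4.3]
gripper_width: -0.0002
```

Request:
play_rows --plan '[[[0,0,0.3,0,0],[0,0,0,0,0]]]'

```text
clock: 16.17
eef_pos: [0.6392, -0.0604, 0.0451]
tool_rot: [-1.571, 0.027, -0.027]
force: [0.5, 0.2, 4.4]
gripper_width: -0.0003
```

Request:
play_rows --plan '[[[0,0,0.3,0,0],[0,0,0,0,0]]]'

```text
clock: 16.33
eef_pos: [0.6392, -0.0603, 0.0448]
tool_rot: [-1.571, 0.027, -0.027]
force: [-0.7, 0.6, 4.3]
gripper_width: -0.0001
```

Request:
play_rows --plan '[[[0,0,0.3,0,0],[0,0,0,0,0]]]'

```text
clock: 16.5
eef_pos: [0.6392, -0.0603, 0.0445]
tool_rot: [-1.571, 0.027, -0.027]
force: [-0.6, -0.2, 4.9]
gripper_width: -0.0002
```

Request:
play_rows --plan '[[[0,0,0.3,0,0],[0,0,0,0,0]]]'

```text
clock: 16.67
eef_pos: [0.6392, -0.0603, 0.0442]
tool_rot: [-1.571, 0.027, -0.027]
force: [0.3, 0.7, 3.6]
gripper_width: -0.0001
```

Request:
play_rows --plan '[[[0,0,0.3,0,0],[0,0,0,0,0]]]'

```text
clock: 16.83
eef_pos: [0.6392, -0.0603, 0.0439]
tool_rot: [-1.571, 0.027, -0.027]
force: [-0.3, -0.1, 4.3]
gripper_width: -0.0002
```

Request:
play_rows --plan '[[[0,0,0.3,0,0],[0,0,0,0,0]]]'

```text
clock: 17.0
eef_pos: [0.6392, -0.0603, 0.0439]
tool_rot: [-1.571, 0.027, -0.027]
force: [-1.1, -0.6, 5.7]
gripper_width: -0.0001
```

Request:
play_rows --plan '[[[0,0,0.2,0,0],[0,0,0,0,0]]]'

```text
clock: 17.17
eef_pos: [0.6392, -0.0603, 0.0438]
tool_rot: [-1.57, 0.027, -0.027]
force: [-1.1, 0.1, 7.0]
gripper_width: -0.0001
```

Request:
play_rows --plan '[[[0,0,0.2,0,0],[0,0,0,-0.8,0],[0,0,0,-0.8,0],[0,0,0,0,0]]]'

```text
clock: 17.5
eef_pos: [0.6393, -0.0605, 0.0438]
tool_rot: [-1.569, 0.026, -0.026]
force: [-1.1, 1.9, 8.9]
gripper_width: 0.0002
```

Request:
play_rows --plan '[[[0,0,0,-0.6,0],[0,0,0,-0.4,0],[0,0,0,0,0]]]'

```text
clock: 17.75
eef_pos: [0.6393, -0.0605, 0.0438]
tool_rot: [-1.568, 0.026, -0.026]
force: [-1.4, 4.7, 9.8]
gripper_width: 0.0001
```

```bash
python3 -c "
from h import *
to(.639,-.0603,.0438,-1.8)
s=readout.observe(); print(s['ft_torque'])
c=capture('wrist'); cv2.imwrite('pics/w12.png',cv2.resize(c['color'][150:310,220:420,::-1],None,fx=4,fy=4,interpolation=2))
t=capture('scene')
cv2.imwrite('pics/s12z.png',cv2.resize(t['color'][190:290,210:350,::-1],None,fx=5,fy=5,interpolation=2))
to(.639,-.0603,.0438,-1.8)
"
```

```text
t 17.75 eef [ 0.6393 -0.0605  0.0438] heading -1.88 down [ 2.0e-04  3.1e-03 -1.0e+00] F [-1.44  4.73  9.79] w 0.00010880629255496913
shift mm [-0.3 -0.   0.2] turn -0.0014
[ 0.76780163  0.23763291 -0.01872203]
t 17.85 eef [ 0.6392 -0.0605  0.0438] heading -1.87 down [ 2.e-04  3.e-03 -1.e+00] F [-1.29  3.26  8.15] w -0.00018960132304607523
shift mm [-0.2 -0.   0.2] turn -0.0013
```

View pics/w12.png

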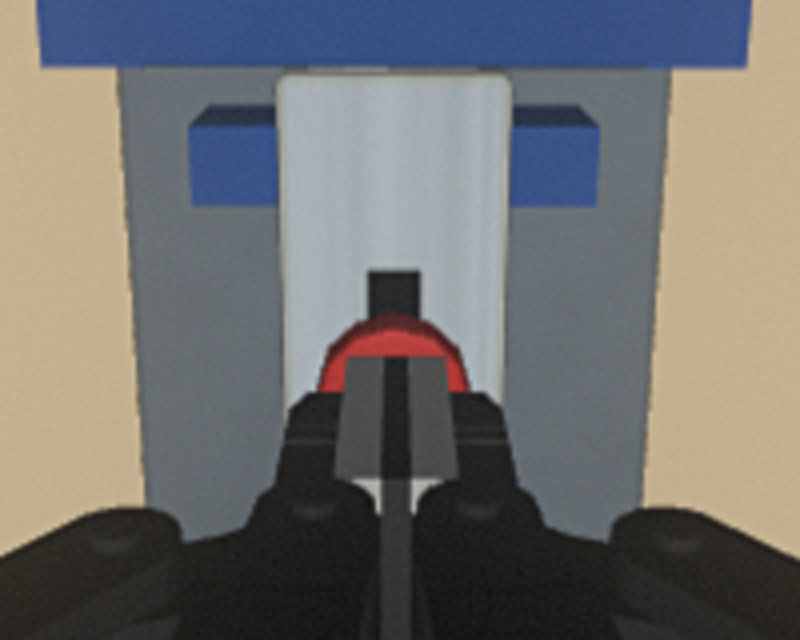

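View pics/s12z.png

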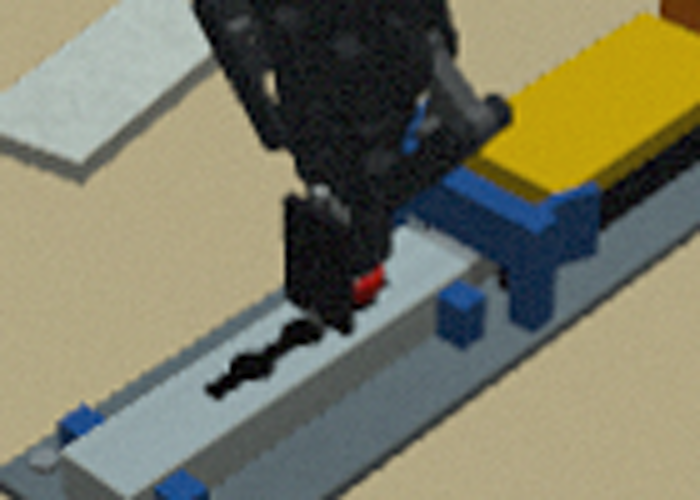

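Request:
play_rows --plan '[[[0,0,0,-0.5,0],[0,0,0,0,0]]]'

```text
clock: 18.02
eef_pos: [0.6392, -0.0606, 0.0438]
tool_rot: [-1.567, 0.025, -0.026]
force: [-1.6, 4.8, 9.9]
gripper_width: -0.0001
```

Request:
play_rows --plan '[[[0,0,-0.1,-0.5,0],[0,0,0,0,0]]]'

```text
clock: 18.18
eef_pos: [0.6392, -0.0611, 0.0438]
tool_rot: [-1.567, 0.025, -0.026]
force: [-1.2, 4.4, 7.6]
gripper_width: 0.0001
```

Request:
play_rows --plan '[[[0,0,0,-0.6,0],[0,0,0,0,0]]]'

```text
clock: 18.35
eef_pos: [0.6392, -0.0616, 0.0438]
tool_rot: [-1.567, 0.025, -0.026]
force: [-1.0, 3.7, 8.4]
gripper_width: 0.0001
```

Request:
play_rows --plan '[[[0,0,0,-0.6,0],[0,0,0,-0.6,0],[0,0,0,0,0]]]'

```text
clock: 18.6
eef_pos: [0.6392, -0.0628, 0.0438]
tool_rot: [-1.567, 0.025, -0.026]
force: [-0.9, 4.4, 8.7]
gripper_width: 0.0001
```

Request:
play_rows --plan '[[[0,0,0,-0.6,0],[0,0,0,-0.6,0],[0,0,0,0,0]]]'

```text
clock: 18.85
eef_pos: [0.6391, -0.064, 0.0438]
tool_rot: [-1.567, 0.025, -0.026]
force: [-1.2, 4.5, 8.5]
gripper_width: -0.0005
```

```bash
python3 -c "
from h import *
c=capture('wrist'); cv2.imwrite('pics/w13.png',cv2.resize(c['color'][0:310,220:420,::-1],None,fx=2,fy=2,interpolation=2))
H=hsv(c); 
mj=cv2.inRange(H,(5,150,80),(19,255,255)); mj[150:]=0
t=capture('top'); mj,l,b=blobs(t,(8,150,80),(20,255,255),20); j=[x for x in b if 270<x[2][0]<295 and 170<x[2][1]<210];print(j)
t=capture('scene')
cv2.imwrite('pics/s13z.png',cv2.resize(t['color'][170:290,210:380,::-1],None,fx=4,fy=4,interpolation=2))
to(.639,-.0603,.0438,-1.8)
"
```

```text
[(10, [279, 178, 6, 24, 98], [281.4, 189.3])]
t 19.0 eef [ 0.6391 -0.064   0.0438] heading -1.86 down [ 2.0e-04  3.6e-03 -1.0e+00] F [-1.19  3.87  8.61] w -6.0782171041053433e-05
shift mm [-0.2  0.   3.7] turn -0.001
```

View pics/s13z.png

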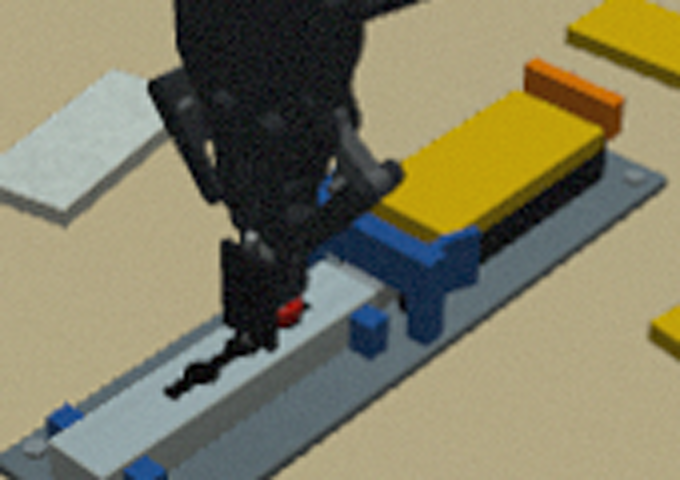

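View pics/w13.png

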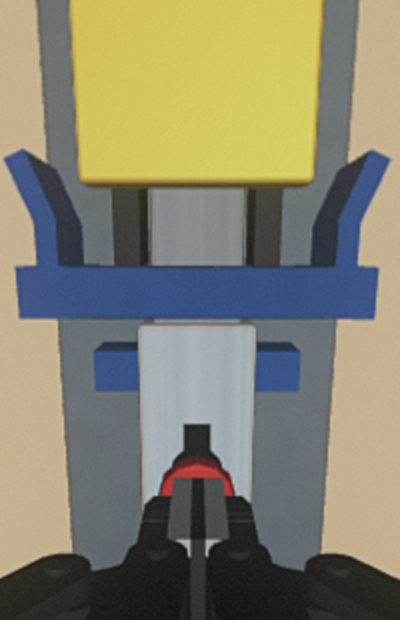

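Request:
play_rows --plan '[[[0,0,0,-0.8,0],[0,0,0,-0.8,0],[0,0,0,-0.8,0],[0,0,0,0,0]]]'

```text
clock: 19.33
eef_pos: [0.6391, -0.0665, 0.0438]
tool_rot: [-1.567, 0.025, -0.026]
force: [-1.2, 4.2, 9.5]
gripper_width: 0.0002
```

Request:
play_rows --plan '[[[0,0,0,-0.8,0],[0,0,0,-0.8,0],[0,0,0,-0.8,0],[0,0,0,-0.8,0],[0,0,0,0,0]]]'

```text
clock: 19.75
eef_pos: [0.639, -0.0695, 0.0438]
tool_rot: [-1.567, 0.025, -0.025]
force: [-0.7, 5.5, 9.6]
gripper_width: 0.0
```

Request:
play_rows --plan '[[[0,0,-0.8,0.6,0],[0,0,-1.5,0.6,0],[0,0,-3,0,0],[0,0,-4,0,0],[0,0,-4,0,0]]]'

```text
clock: 20.17
eef_pos: [0.6381, -0.0713, 0.0563]
tool_rot: [-1.57, 0.028, -0.026]
force: [0.6, 0.4, -0.7]
gripper_width: 0.0002
```

```bash
python3 -c "
from h import *
c=capture('wrist'); cv2.imwrite('pics/w14.png',cv2.resize(c['color'][0:310,220:420,::-1],None,fx=2,fy=2,interpolation=2))
t=capture('top'); mj,l,b=blobs(t,(8,150,80),(20,255,255),20); j=[x for x in b if 270<x[2][0]<295 and 170<x[2][1]<210];print(j)
i=j[0][0]; ct=max(cv2.findContours((l==i).astype(np.uint8),0,1)[0],key=cv2.contourArea); q=cv2.boxPoints(cv2.minAreaRect(ct)); print('jaw',[plane(t,p,.058).round(4).tolist() for p in q])
t=capture('scene')
cv2.imwrite('pics/s14z.png',cv2.resize(t['color'][170:290,210:380,::-1],None,fx=4,fy=4,interpolation=2))
to(.639,-.0603,.0438,-1.8)
"
```

```text
[(10, [281, 178, 6, 24, 91], [283.9, 189.1])]
jaw [[0.6177, 0.15, 0.058], [0.6734, 0.1477, 0.058], [0.6727, 0.1374, 0.058], [0.6171, 0.1398, 0.058]]
t 20.3167 eef [ 0.6389 -0.0713  0.0569] heading -1.95 down [ 4.e-04  1.e-04 -1.e+00] F [0.54 0.78 0.61] w -0.0001679781140278517
shift mm [-0.3 13.1 11. ] turn -0.0026
```

View pics/s14z.png

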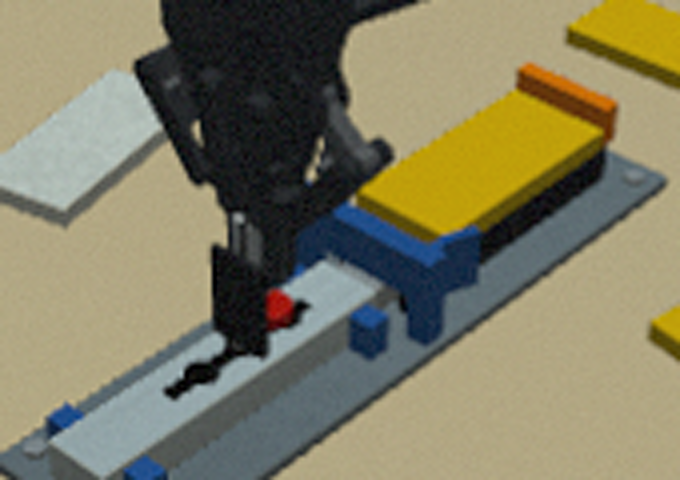

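View pics/w14.png

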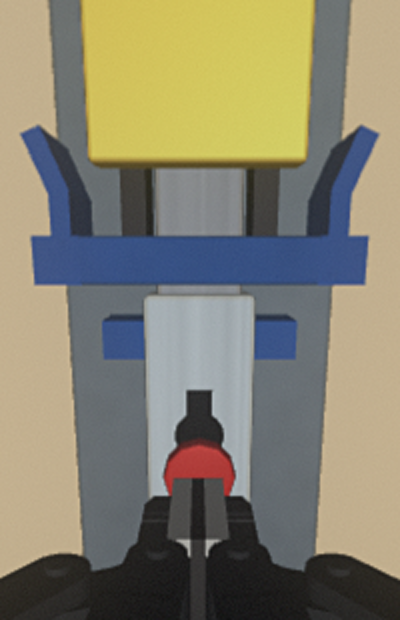

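Request:
play_rows --plan '[[[0,0,0,-1,0],[0,0,0,-1,0],[0,0,0,-1,0],[0,0,0,-1,0],[0,0,0,-1,0]]]'

```text
clock: 20.73
eef_pos: [0.6388, -0.0743, 0.0568]
tool_rot: [-1.568, 0.026, -0.026]
force: [-0.0, 5.4, 3.9]
gripper_width: -0.0003
```

Request:
play_rows --plan '[[[0,0,0,-1,0],[0,0,0,-1,0],[0,0,0,-1,0],[0,0,0,-1,0],[0,0,0,0,0]]]'

```text
clock: 21.15
eef_pos: [0.6387, -0.0788, 0.0568]
tool_rot: [-1.569, 0.026, -0.026]
force: [-0.6, 4.8, 3.5]
gripper_width: 0.0002
```

```bash
python3 -c "
from h import *
t=capture('top'); mj,l,b=blobs(t,(8,150,80),(20,255,255),20); j=[x for x in b if 270<x[2][0]<299 and 170<x[2][1]<210];print(j)
i=j[0][0]; ct=max(cv2.findContours((l==i).astype(np.uint8),0,1)[0],key=cv2.contourArea); q=cv2.boxPoints(cv2.minAreaRect(ct)); print('jaw',[plane(t,p,.058).round(4).tolist() for p in q])
to(.639,-.0603,.0438,-1.8)
"
```

```text
[(8, [284, 178, 6, 24, 100], [286.8, 189.4])]
jaw [[0.6172, 0.143, 0.058], [0.6731, 0.1412, 0.058], [0.6725, 0.1305, 0.058], [0.6167, 0.1324, 0.058]]
t 21.2 eef [ 0.6386 -0.0788  0.0568] heading -1.9 down [ 2.e-04  2.e-03 -1.e+00] F [-0.54  5.34  3.85] w -0.00017735795598834784
shift mm [-0.3 13.  18.5] turn -0.0017
```

Request:
play_rows --plan '[[[0,0,0,-1,0],[0,0,0,-1,0],[0,0,0,-1,0],[0,0,0,-1,0],[0,0,0,-1,0]]]'

```text
clock: 21.62
eef_pos: [0.6385, -0.0841, 0.0568]
tool_rot: [-1.569, 0.026, -0.026]
force: [-1.6, 5.0, 3.7]
gripper_width: 0.0
```

Request:
play_rows --plan '[[[0,0,0,-0.5,0],[0,0,0,-0.5,0],[0,0,0,0,0]]]'

```text
clock: 21.87
eef_pos: [0.6384, -0.0865, 0.0566]
tool_rot: [-1.571, 0.026, -0.027]
force: [0.3, 0.9, 1.7]
gripper_width: -0.0
```

```bash
python3 -c "
from h import *
t=capture('top'); mj,l,b=blobs(t,(8,150,80),(20,255,255),20); j=[x for x in b if 270<x[2][0]<299 and 170<x[2][1]<210];print(j)
i=j[0][0]; ct=max(cv2.findContours((l==i).astype(np.uint8),0,1)[0],key=cv2.contourArea); q=cv2.boxPoints(cv2.minAreaRect(ct)); print('jaw',[plane(t,p,.058).round(4).tolist() for p in q])
to(.639,-.0603,.0438,-1.8)
c=capture('wrist'); cv2.imwrite('pics/w15.png',cv2.resize(c['color'][0:310,220:420,::-1],None,fx=2,fy=2,interpolation=2))
t=capture('scene')
cv2.imwrite('pics/s15z.png',cv2.resize(t['color'][170:290,210:380,::-1],None,fx=4,fy=4,interpolation=2))
"
```

```text
[(8, [287, 178, 6, 22, 92], [290.1, 188.7])]
jaw [[0.6219, 0.1354, 0.058], [0.6735, 0.1337, 0.058], [0.6729, 0.1227, 0.058], [0.6214, 0.1245, 0.058]]
t 21.9167 eef [ 0.6384 -0.087   0.0566] heading -1.96 down [ 4.e-04 -9.e-04 -1.e+00] F [-0.18  1.23  1.05] w 0.00010500701467378394
shift mm [-0.3 12.7 26.7] turn -0.0028
```

View pics/s15z.png

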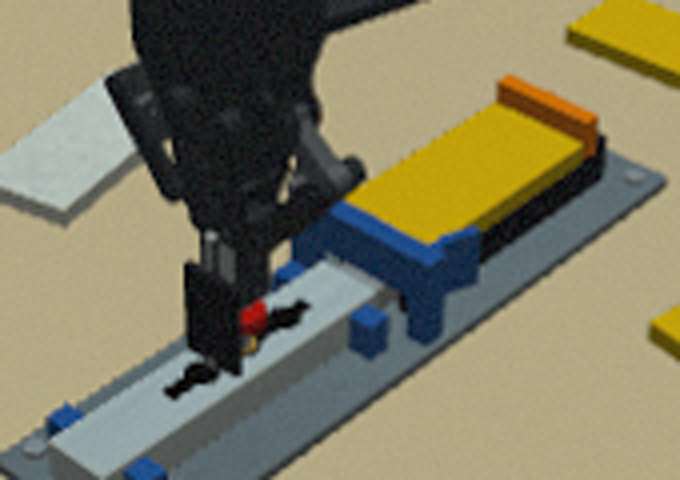

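View pics/w15.png

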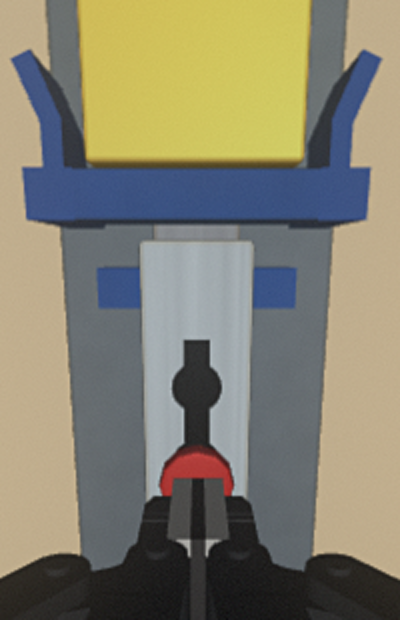

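Request:
play_rows --plan '[[[0,0,0,2,0],[0,0,-2,2,0],[0,0,-10,0,0],[0,0,-30,0,0],[0,0,-35,0,0]]]'

```text
clock: 22.43
eef_pos: [0.6364, -0.0826, 0.1329]
tool_rot: [-1.571, 0.031, -0.023]
force: [0.5, -0.0, 0.1]
gripper_width: 0.0
```

Request:
play_rows --plan '[[[0,0,-35,0,0],[0,0,-30,0,0],[0,-30,0,-10,0],[0,-35,0,-10,0],[0,-35,0,-10,0]]]'

```text
clock: 22.85
eef_pos: [0.5368, -0.1096, 0.1999]
tool_rot: [-1.572, 0.024, -0.028]
force: [-0.4, -0.7, 0.3]
gripper_width: -0.0
```

Request:
play_rows --plan '[[[0,-20,0,0,0],[0,0,0,0,0],[0,0,0,0,0],[0,0,0,0,0],[0,0,0,0,0]]]'

```text
clock: 23.27
eef_pos: [0.519, -0.1081, 0.1989]
tool_rot: [-1.571, 0.024, -0.028]
force: [0.1, -0.5, 0.8]
gripper_width: -0.0
```

```bash
python3 -c "
from h import *
to(.639,-.0603,.0438,-1.8)
t=capture('top'); mj,l,b=blobs(t,(8,150,80),(20,255,255),20); j=[x for x in b if 270<x[2][0]<299 and 170<x[2][1]<210];print(j)
i=j[0][0]; ct=max(cv2.findContours((l==i).astype(np.uint8),0,1)[0],key=cv2.contourArea); q=cv2.boxPoints(cv2.minAreaRect(ct)); print('jaw',[plane(t,p,.058).round(4).tolist() for p in q])
m,l,b=blobs(t,(22,150,90),(34,255,255),100)
for i,s,ce in b:
  if 280<ce[0]<340 and 170<ce[1]<215:
    ct=max(cv2.findContours((l==i).astype(np.uint8),0,1)[0],key=cv2.contourArea); W=np.array([plane(t,p,.046)[:2] for p in ct[:,0]],np.float32); print(ce,cv2.minAreaRect(W))
mb,l,b=blobs(t,(0,150,80),(8,255,255),30); B=[x for x in b if 365<x[2][0]<395 and 185<x[2][1]<202]; print(B,plane(t,B[0][2],.049))
cv2.imwrite('pics/t16.png',t['color'][:,:,::-1])
cv2.imwrite('pics/t16z.png',cv2.resize(t['color'][160:230,260:435,::-1],None,fx=4,fy=4,interpolation=2))
t=capture('scene')
cv2.imwrite('pics/s16z.png',cv2.resize(t['color'][170:290,210:380,::-1],None,fx=4,fy=4,interpolation=2))
"
```

```text
t 23.2667 eef [ 0.519  -0.1081  0.1989] heading -1.9 down [ 2.1e-03 -2.0e-04 -1.0e+00] F [ 0.12 -0.53  0.79] w -7.0997672200598305e-06
shift mm [118.  155.4  51.7] turn -0.0017
[(10, [287, 178, 7, 23, 100], [290.4, 188.8])]
jaw [[0.6196, 0.1355, 0.058], [0.6735, 0.1337, 0.058], [0.6728, 0.1219, 0.058], [0.6189, 0.1238, 0.058]]
[317.6, 191.6] ((0.643212616443634, 0.0636754110455513), (0.12069340795278549, 0.05541275069117546), 88.06370544433594)
[(59, [375, 190, 9, 8, 56], [379.1, 193.7])] [ 0.63919056 -0.08352688  0.049     ]
```

View pics/s16z.png

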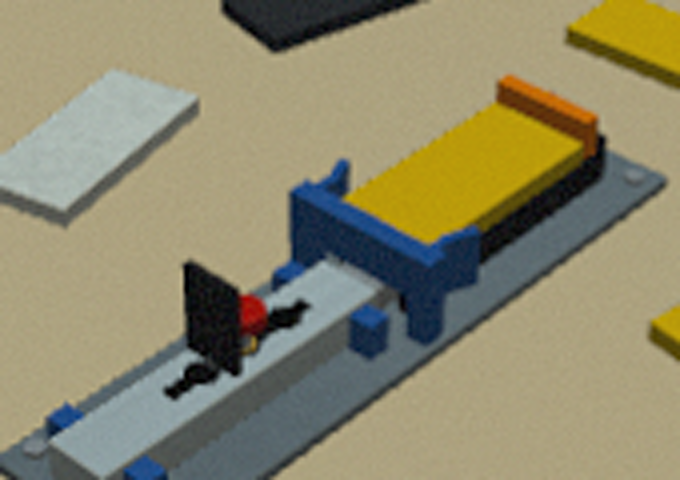

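View pics/t16.png

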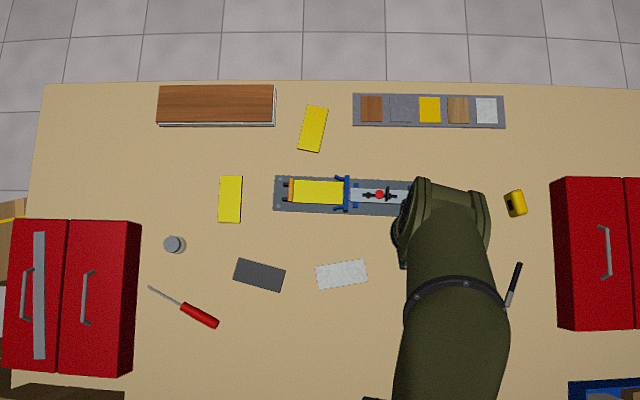

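```bash
python3 -c "
from plant import ctrl,readout
print(readout.observe()['qd'].round(4)); print(ctrl.sign_off())"
```

```text
[ 0.0019  0.0015  0.0005  0.0084 -0.0002 -0.0019  0.0003]
the job is handed in; nothing more can be done
None
```

The panel is in the holder and the tube is locked one hole in. I handed the job in at about 23 s, and `sign_off` reported no verdict.

- **Panel:** I took the yellow panel farthest to the right, laid it flat on the runners and let go. The tube was still in its starting hole.
- **Button and tube:** I pressed the button by feel; it bottomed at about 7 mm. It was slow to free: the tube did not move at first, and started at about 4–5 N sideways. I pushed it about 9 mm, let go of the button, and pushed on by the thumb rest until the button snapped up. Readings at the end of each move showed at most about 11 N. The force between readings was not seen.

Last checks, from the pictures with the arm drawn back and touching nothing:

| Check | Measured | Needed |
|---|---|---|
| Tube travel, from the button | about 25.5 mm | 22.5–27.5 mm |
| Tube travel, from the jaw | about 24.5 mm | 22.5–27.5 mm |
| Button | up, stem visible as at the start (by eye) | up within 1.8 mm |
| Panel centre along the holder | y about 62 mm, about 2 mm from the stop | 57.5–66.5 mm |
| Panel sideways | within about 1 mm of the middle line | within 7 mm |
| Panel direction | in line with the holder to within about 0.2° | within 0.12 rad (6.9°) |

The white and dark panels look unmoved in the last top view; I did not measure them.

The camera views differed by 2–5 mm on the holder's sideways position (x about 0.640 to 0.646). I went by the wrist view, where the panel and jaw were centred on each other to about 1 pixel. The two tube figures differ by about 1 mm, and both are inside the limits.

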